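# Put rinsed regulator housings up to dry and lower the drying stand

## Task

Put the rinsed regulator housings up to dry: first swing the drying stand's folding prop leg all the way out to its stop, then set every olive housing lying on the mat upside down (open mouth down) over a drying peg of its own, resting flat on the plate. When all are on, press the release button in the lever's grip and swing the lever fully down, so that the loaded plate sinks onto the leg, and let go; leave the other things on the bench where they are.

Things in the scene. Friction and masses are not known exactly. Their poses are not given: they have to be found in the camera images.
- housing0 (a point): Rinsed regulator housing, a hollow olive metal cup 76 mm long, 0.2 kg; may be absent (None). This point is its centre: on its axis, half-way along. Its x axis runs along it to the open mouth (+38 mm); the closed end is at -38 mm. It starts lying on its side, centre 20 mm above the bench, closed end towards the robot's right or near right.
- h0: The same thing as housing0; origin 20 mm from its centre along its own -z. Round barrel 40 mm in diameter from -20 to +38 mm along x, with a square 40 x 40 mm flange over its last 8 mm at the mouth; the closed end is a solid cone from 40 mm at -20 mm to 26 mm at -38 mm; bore 32 mm, 58 mm deep. May be absent (None).
- housing1 (a point): Rinsed regulator housing, a hollow olive metal cup 76 mm long, 0.2 kg; may be absent (None). This point is its centre: on its axis, half-way along. Its x axis runs along it to the open mouth (+38 mm); the closed end is at -38 mm. It starts lying on its side, centre 20 mm above the bench, closed end towards the robot's right or near right.
- h1: The same thing as housing1; origin 20 mm from its centre along its own -z. Round barrel 40 mm in diameter from -20 to +38 mm along x, with a square 40 x 40 mm flange over its last 8 mm at the mouth; the closed end is a solid cone from 40 mm at -20 mm to 26 mm at -38 mm; bore 32 mm, 58 mm deep. May be absent (None).
- housing2 (a point): Rinsed regulator housing, a hollow olive metal cup 76 mm long, 0.2 kg; may be absent (None). This point is its centre: on its axis, half-way along. Its x axis runs along it to the open mouth (+38 mm); the closed end is at -38 mm. It starts lying on its side, centre 20 mm above the bench, closed end towards the robot's right or near right.
- h2: The same thing as housing2; origin 20 mm from its centre along its own -z. Round barrel 40 mm in diameter from -20 to +38 mm along x, with a square 40 x 40 mm flange over its last 8 mm at the mouth; the closed end is a solid cone from 40 mm at -20 mm to 26 mm at -38 mm; bore 32 mm, 58 mm deep. May be absent (None).
- housing3 (a point): Rinsed regulator housing, a hollow olive metal cup 76 mm long, 0.2 kg; may be absent (None). This point is its centre: on its axis, half-way along. Its x axis runs along it to the open mouth (+38 mm); the closed end is at -38 mm. It starts lying on its side, centre 20 mm above the bench, closed end towards the robot's right or near right.
- h3: The same thing as housing3; origin 20 mm from its centre along its own -z. Round barrel 40 mm in diameter from -20 to +38 mm along x, with a square 40 x 40 mm flange over its last 8 mm at the mouth; the closed end is a solid cone from 40 mm at -20 mm to 26 mm at -38 mm; bore 32 mm, 58 mm deep. May be absent (None).
- peg0 (a point): Foot of an upright white drying peg, at the top face of the stand's metal carrier plate. Peg 14 mm thick, 50 mm tall, tapered tip. Axes are the stand's: z up, -x to its front (the robot), y along the row of four, 90 mm apart, from peg0 (leg end) to peg3 (110 mm from the lever). The plate, 90 x 380 mm, starts 105 mm above the bench and sinks 25 mm with the lever.
- peg1 (a point): Foot of an upright white drying peg, at the top face of the stand's metal carrier plate. Peg 14 mm thick, 50 mm tall, tapered tip. Axes are the stand's: z up, -x to its front (the robot), y along the row of four, 90 mm apart, from peg0 (leg end) to peg3 (110 mm from the lever). The plate, 90 x 380 mm, starts 105 mm above the bench and sinks 25 mm with the lever.
- peg2 (a point): Foot of an upright white drying peg, at the top face of the stand's metal carrier plate. Peg 14 mm thick, 50 mm tall, tapered tip. Axes are the stand's: z up, -x to its front (the robot), y along the row of four, 90 mm apart, from peg0 (leg end) to peg3 (110 mm from the lever). The plate, 90 x 380 mm, starts 105 mm above the bench and sinks 25 mm with the lever.
- peg3 (a point): Foot of an upright white drying peg, at the top face of the stand's metal carrier plate. Peg 14 mm thick, 50 mm tall, tapered tip. Axes are the stand's: z up, -x to its front (the robot), y along the row of four, 90 mm apart, from peg0 (leg end) to peg3 (110 mm from the lever). The plate, 90 x 380 mm, starts 105 mm above the bench and sinks 25 mm with the lever.
- leg (a joint): Folding prop leg on the stand's front: a steel gate 115 mm long, 10 mm thick, from 9 to 65 mm above the bench (its last 28 mm a solid plate), on an upright hinge. 0 = folded along the stand's front, pi/2 = swung out square to the front, at its stop. Starts at 0.55 to 0.8. Friction 0.15 N m; stays where it is left.
- leg_hinge (a point): On the leg's upright hinge axis, 37 mm above the bench, 8 mm in front of the stand's front face, which is 62 mm high. Its y axis runs along the leg to the free end; its x axis points from the leg to its rear (the stand's side), where one pushes to open it. The axes turn with the leg. A lip of the plate, 30 mm wide, juts 125 mm forward of the pegs' row above the hinge.
- lever (a joint): Ratchet lever at the stand's left end. 0 = up, pointing to the stand's front, 58 degrees above level; 0.85 = fully down at its stop, 9 degrees above level; axis level along the stand's y. A pawl and three teeth lock it unless the button is held in all the way (free past 0.73). Then it needs 2 to 12 N at the grip; it stays where left. Lowers the carrier plate.
- release (a joint): Release button in the side of the lever's grip: 0 = out, 0.008 = fully in; it frees the lever beyond 0.0065. Sprung: 2 N at first, 6 N fully in.
- lever_grip (a point): Middle of the lever's black grip, at the button, 150 mm from the pivot, which is 100 mm above the bench. -x runs along the lever to its free end (25 mm farther), y across. The grip is 24 mm wide (y), 22 mm thick, 75 mm long; the steel button, 18 x 16 mm, stands 10 mm out of its +y side and goes in along -y, so pinching the grip here across y presses the button.
- regulator: Finished regulator standing on the mat, olive bell with a black knob on top, 72 mm wide, 134 mm tall. Bystander; origin under its centre.
- pliers: Pliers lying on the bench, 170 mm long. Bystander.
- screwdriver: Screwdriver lying on the bench. Bystander.
- gasket: Flat black rubber ring, 72 mm across, 10 mm high. Bystander; origin under its centre.
- spareknob: Black round knob, 52 mm across, 24 mm high. Bystander; origin under its centre.
- fitting: Brass fitting standing up, 36 mm across, 50 mm tall. Bystander; origin under its centre.
- oil: White plastic bottle standing up, 56 mm across, 150 mm tall. Bystander; origin under its centre.

How it is judged:
By the outcome, as a careful person would: the job done as asked, in the order asked, and still so for the second after the job is handed in, with the robot touching nothing.
Of h0, h1, h2, h3 only 3 to 4 are there at a start; the rules pass over those that are not, and their reading is None.
At some moment in a run one of h0, h1, h2, h3 may be knocked a few centimetres aside while the robot is not near it.
Once in a run the grip may slacken for a moment while it holds something.
It also fails if it takes over 210 s, if anything falls off the work surface, if the arm or the gripper's body presses on something with over 40 N, if the wrist force passes 120 N, or if a joint passes its speed limit or range.

## Robot

A 7-joint arm with a two-finger parallel gripper is mounted at the origin on the work surface. World frame = base frame: x ahead of the robot, y to its left, z up, the work surface at z = 0. Lengths are in mm, angles in rad, forces in N, time in s.
With the tool pointing down it reaches from about 425 to 875 mm from the base axis. Payload 4.7 kg.
Tool frame: the origin (TCP) lies at the very end of the fingers, on their centre line; the grasp point (between the pads) lies 19 mm behind it; z points along the fingers, y is the line along which they close (so a half turn about z gives the same grasp; the last joint's range is limited). The gripper opens to 85 mm and grips with 20 to 120 N. Pads are 22 mm wide; open, the fingers measure 114 mm over their backs; the gripper's body (76 mm by 85 mm) begins 54 mm behind the grasp point. The pads swing forward as they close: fully open they stand 13 mm farther back than shut.
Start: joints at [0.014, 0.321, -0.07, 1.45, 0.023, 1.371, -0.057], TCP at [650.021, -0.026, 207.949] pointing down, gripper open.
Joint ranges: [-2.86, 2.86], [-0.3, 2.09], [-1.38, 1.24], [0.06, 2.45], [-1.56, 4.7], [0.09, 2.05], [-2.69, 2.69]. Speed limits (rad/s): [2.57, 2.57, 3.14, 3.14, 3.14, 3.14, 3.14].

## Interface

Orientations are given as a unit quaternion [w, x, y, z].
In Python, from plant import * gives the robot as it stands.
- The arm moves only by the shell command python3 -m creep 'ROWS' [FORCE]. ROWS is JSON, a list of rows, each an object of numbers: "x", "y", "z": the shift along the tool's x, y, z in cm; "ax", "ay", "az": the turn, a rotation vector about the tool's x, y, z in rad; "jaw": the closure, from 0 (fully open) to 1 (shut). A call has 1 to 12 rows; each row shifts and turns the commanded pose from where the row before left it, along the tool's axes as they then stand; what a row does not reach is not made up. A row lasts 1/10 s, in which the tool goes at most 50 mm and 8.59 degrees, less where a joint would pass 70% of its speed; a pose out of reach is approached as far as the arm can. A call is refused whole if a number of a shift passes 5 or a number of a turn 0.15, either way. A call with a gripper value outside its range is refused whole. The fingers move at their own pace and stop on an object; FORCE is the grip in N (left out, the last holds). Time passes only in rows, so rows that do not move let the fingers close. It gives the time, the measured TCP pose, the force, the opening and the grip force at its end, in the units of the state.
- read_state(): the state, without advancing time (a new reading comes with each control period).
- capture(name): name is "scene" or "side" or "wrist"; returns (picture, depth): 480x640x3 uint8, red, green, blue; 480x640 float32, mm along the optical axis (not along the pixel's ray), 0 where there is no reading.
- camera_params(name): a dict with "camera_matrix" (3x3 intrinsics, pixels), "R" (3x3) and "t" (3): a world point X has camera coordinates R X + t. Camera axes: x right, y down, z forward; pixel columns grow to the right and rows downward; lengths in mm; the calibration is good to about 2 mm. A picture is of the moment at which its call begins: read the wrist's pose just before it. camera_params takes no time and is no camera call; for the wrist camera it gives the pose at the moment of the call.
- job_done(): hands the job in; it is judged then, once.
Trained networks look in the newest picture that a camera, given by its name, has taken for a name from the list of things; names that differ only in an ending like _2 or _b are one class to them, and where a whole thing is asked for, a point or a joint stands for the part that bears it (a point fixed in the world has none). Each returns a list of dicts, best first, with "p" (0 to 1); they miss things now and then, are a little off and sometimes report something else, mostly with a low value. They report only what shows in the picture. A call takes as long as a camera call.
- recognise(query, camera): "bbox" ([left, top, right, bottom] in pixels, round what is visible of it).
The state is a dict: "time_s": time; "joint_pos": joint angles; "qvel": joint speeds; "joint_torque": joint torques, N m; "eef_pos": TCP position; "orientation": TCP orientation; "contact_force": force on the tool from outside, world axes, zero at the start; "wrist_torque": the same for the moment, N m; "finger_gap": finger opening in mm; "finger_force": force on a finger pad.
Only numpy, scipy, OpenCV 4.12 (cv2) and the standard library are available. Lean on these libraries where they do the work, as an engineer would, in place of code of your own. Each camera call takes 0.05 s, during which the arm holds its last target. There are 200 camera calls.

## Working session

There is one attempt and no reset: what is moved stays moved. The work goes in short steps, Python scripts to look and compute and a shell command to move; the robot and the scene stay as the last step left them, time stands still between calls to the robot, and variables do not carry over. Pictures are saved under pics/ and viewed, at most 14 in all, crops included, and the job is handed in when it is done.

```bash
mkdir -p pics; ls
cat > h.py <<'E'
from plant import *
import numpy as np, cv2
from scipy.spatial.transform import Rotation as R
def save(n,img): cv2.imwrite('pics/'+n+'.png',cv2.cvtColor(img,cv2.COLOR_RGB2BGR))
def cloud(name):
    P=camera_params(name); img,d=capture(name)
    K=P['camera_matrix']; v,u=np.mgrid[:480,:640]
    c=np.stack([(u-K[0][2])/K[0][0]*d,(v-K[1][2])/K[1][1]*d,d],-1)
    X=(c-np.array(P['t']))@np.array(P['R'])
    X[d==0]=np.nan
    return img,X
def proj(name,p):
    P=camera_params(name); c=np.array(P['R'])@np.array(p)+P['t']; q=np.array(P['camera_matrix'])@c; return q[:2]/q[2]
E
python3 - <<'E'
from h import *
for n in ['scene','side']:
    img,X=cloud(n); save(n+'0',img); np.save(n+'0.npy',X)
    for q in ['housing0','peg0','leg','lever','lever_grip','regulator','oil']:
        print(n,q,[(np.round(r['bbox']).astype(int).tolist(),round(r['p'],2)) for r in recognise(q,n)])
print(read_state())
E
```

```text
pics
scene housing0 [([169, 276, 196, 299], 0.93), ([223, 279, 258, 303], 0.78), ([240, 315, 264, 346], 0.62)]
scene peg0 [([301, 269, 470, 328], 0.63), ([124, 275, 153, 329], 0.36), ([358, 252, 419, 260], 0.34)]
scene leg [([315, 261, 333, 294], 0.76)]
scene lever [([472, 206, 489, 286], 0.73)]
scene lever_grip [([474, 208, 489, 288], 0.64), ([242, 313, 263, 344], 0.19)]
scene regulator [([420, 200, 450, 247], 0.94), ([240, 315, 265, 349], 0.55)]
scene oil [([447, 186, 478, 233], 0.85), ([360, 268, 388, 283], 0.19)]
side housing0 [([391, 306, 421, 334], 0.97), ([358, 389, 386, 431], 0.94), ([344, 321, 364, 360], 0.81)]
side peg0 [([311, 172, 400, 273], 0.64)]
side leg [([308, 256, 354, 283], 0.63)]
side lever [([283, 126, 318, 169], 0.69)]
side lever_grip [([279, 130, 315, 167], 0.69)]
side regulator [([226, 176, 251, 222], 0.57)]
side oil [([209, 159, 233, 206], 0.64)]
{'time_s': 0.8, 'joint_pos': array([ 0.01405941,  0.32096558, -0.07010768,  1.45050092,  0.02258531,
        1.37078187, -0.05690225]), 'qvel': array([ 9.80132913e-05, -1.47505316e-05, -3.18017016e-04,  4.50852613e-04,
       -7.79760616e-04, -1.52220344e-03,  1.97328475e-04]), 'joint_torque': array([ 2.35102098e-04, -4.93340671e+01, -3.81400986e-01, -3.14557064e+01,
        1.32544109e-02,  1.28967160e-03,  2.91935692e-05]), 'eef_pos': array([6.50028415e+02, 1.14124224e-02, 2.07970493e+02]), 'orientation': array([5.57810362e-05, 7.07084953e-01, 7.07128606e-01, 3.69223117e-05]), 'contact_force': array([ 0.08005653,  0.37460603, -0.7005857 ]), 'wrist_torque': array([-0.00935463,  0.03650881,  0.03310912]), 'finger_force': 0.0, 'finger_gap': 85.46148362324752}
```

View pics/scene0.png

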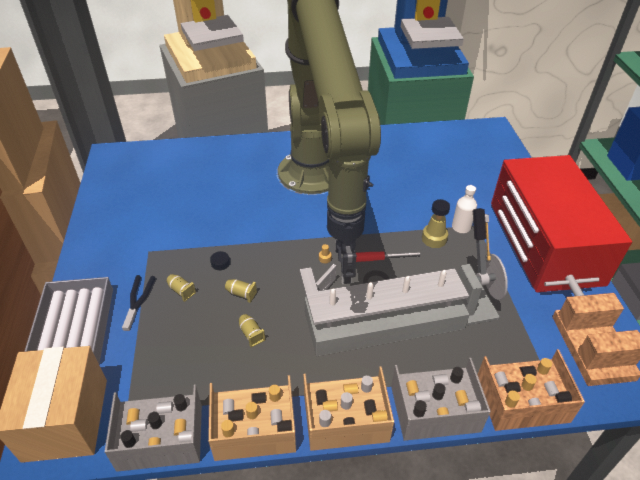

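View pics/side0.png

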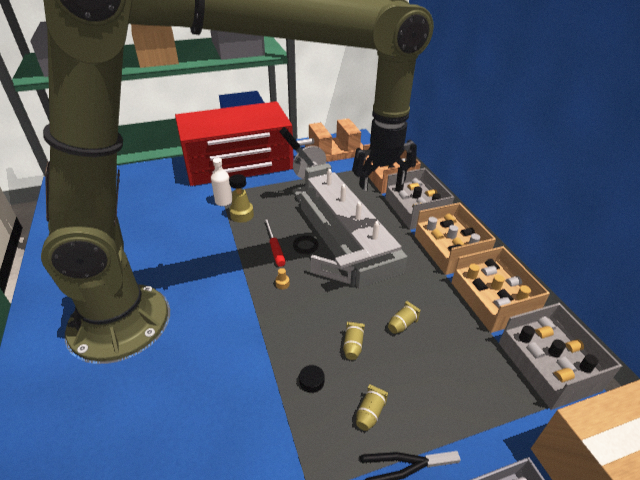

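The scene picture shows three olive housings at (180,287), (241,290) and (252,329). The stand has pegs from (333,297) to (443,277), the lever is up at (482,240), and the leg is partly open at (325,275). The side picture agrees, and I see no fourth housing. Next I measure.

```bash
cat > m.py <<'E'
from h import *
for n in ['scene','side']:
    X=np.load(n+'0.npy'); img=cv2.cvtColor(cv2.imread(f'pics/{n}0.png'),cv2.COLOR_BGR2HSV)
    box={'scene':(290,495,195,345),'side':(280,420,110,300)}[n]
    m=np.zeros((480,640),bool); m[box[2]:box[3],box[0]:box[1]]=1
    z=X[...,2]
    pl=m&(abs(z-105)<6)
    p=X[pl]; print(n,'plate',len(p),np.median(p[:,2]),cv2.minAreaRect(p[:,:2].astype(np.float32)),)
    pg=m&(z>118)&(z<162)&(img[...,1]<60)&(img[...,2]>140)
    k,l,s,c=cv2.connectedComponentsWithStats(pg.astype(np.uint8))
    for i in range(1,k):
        if s[i,4]>15: q=X[l==i]; print(' peg?',c[i].round(),s[i,4],np.median(q,0).round(1),q.max(0).round())
    for b in {'scene':[(169,276,196,299),(223,279,258,303),(240,315,264,346)],'side':[(391,306,421,334),(358,389,386,431),(344,321,364,360)]}[n]:
        q=X[b[1]-4:b[3]+4,b[0]-4:b[2]+4].reshape(-1,3); q=q[(q[:,2]>8)&(q[:,2]<60)]
        print(' hous',q.mean(0).round(1),cv2.minAreaRect(q[:,:2].astype(np.float32)),q[:,2].max())
    b={'scene':(315,261,333,294),'side':(308,256,354,283)}[n]
    q=X[b[1]:b[3],b[0]:b[2]].reshape(-1,3); q=q[(q[:,2]>50)&(q[:,2]<72)]; print(' leg',q.mean(0),cv2.minAreaRect(q[:,:2].astype(np.float32)))
    b={'scene':(472,206,489,286),'side':(279,130,315,167)}[n]
    q=X[b[1]:b[3],b[0]:b[2]]; h=img[b[1]:b[3],b[0]:b[2]]; k=(h[...,2]<60)&(q[...,2]>120); q=q[k]; print(' grip',len(q),np.median(q,0),np.percentile(q,3,axis=0),np.percentile(q,97,axis=0))
E
python3 m.py
```

```text
scene plate 4973 104.02198030920495 ((546.5830078125, 200.69798278808594), (287.7015380859375, 609.7227783203125), 24.74344253540039)
 peg? [469. 197.] 35 [323.2 404.7 124.5] [331. 416. 133.]
 peg? [471. 276.] 164 [606.  323.6 120.1] [644. 337. 125.]
 peg? [442. 277.] 70 [614.3 245.7 138.5] [620. 253. 154.]
 peg? [406. 283.] 70 [623.7 156.3 138.1] [629. 166. 158.]
 peg? [370. 289.] 72 [632.4  67.7 137.6] [637.  75. 158.]
 peg? [332. 295.] 68 [641.5 -21.8 138.2] [647. -14. 155.]
 hous [ 474.6 -398.6   32.3] ((472.8348083496094, -406.56549072265625), (84.87776947021484, 55.092376708984375), 47.70497512817383) 44.45059529304897
 hous [ 503.4 -241.7   31.5] ((507.55303955078125, -247.947021484375), (79.52079010009766, 63.302650451660156), 68.76457977294922) 46.15463237026212
 hous [ 634.3 -220.    33.2] ((620.915283203125, -209.37924194335938), (82.90669250488281, 66.54044342041016), 24.275028228759766) 45.56602082351502
 leg [516.14208382 -23.38860855  62.19919752] ((512.831298828125, -22.036453247070312), (12.358495712280273, 80.91405487060547), 48.33702850341797)
 grip 322 [531.183712
[... 617 characters left out ...]
  31.5] ((624.7110595703125, -222.26197814941406), (77.45089721679688, 40.91590118408203), 26.571468353271484) 42.093294969035334
 hous [ 464.2 -405.    33.4] ((465.13140869140625, -402.2324523925781), (77.52154541015625, 40.049095153808594), 44.20907211303711) 43.30404539562016
 hous [ 491.7 -247.9   32.7] ((493.3183288574219, -243.68023681640625), (79.31393432617188, 40.00208282470703), 61.37102508544922) 42.98663381988128
 leg [516.85116311 -30.88431971  59.27206452] ((522.9833984375, -27.36376953125), (29.097082138061523, 114.919921875), 52.731475830078125)
 grip 245 [530.39125392 340.35051148 204.71656034] [498.44366818 334.18991447 124.98525528] [578.73172346 369.13358807 245.40660524]
```

Run:
```python
import cv2,numpy as np
a=cv2.imread('pics/scene0.png')[195:325,280:500]; b=cv2.imread('pics/side0.png')[120:290,260:420]
a=cv2.resize(a,(0,0),fx=2,fy=2,interpolation=3)
a=cv2.resize(cv2.imread('pics/scene0.png')[195:345,290:510],(400,273),interpolation=3)
b=cv2.resize(b,(400,425),interpolation=3)
c=np.zeros((425,800,3),np.uint8); c[:273,:400]=a; c[:,400:]=b; cv2.imwrite('pics/crop1.png',c)
```

```text
(no output)
```

View pics/crop1.png

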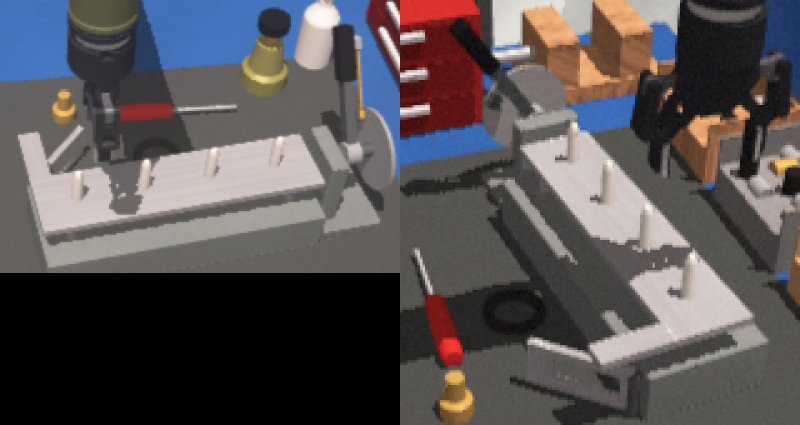

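The crop shows the leg hinged under the lip at the peg0 end, with its free end toward the robot and +y, at an angle of about 0.77. The fitting and screwdriver are nearby, so I locate the bystanders and work out the push.

```bash
cat >> h.py <<'E'
def go(pos=None,rot=None):
    """print shift (cm, current tool axes) and turn (tool axes)"""
    s=read_state(); q=s['orientation']; C=R.from_quat([q[1],q[2],q[3],q[0]])
    if pos is not None: print('shift cm',(C.inv().apply(np.array(pos)-s['eef_pos'])/10).round(2))
    if rot is not None:
        rv=(C.inv()*rot).as_rotvec(); print('turn',rv.round(3),'|',np.linalg.norm(rv).round(2))
def tool(zdir,ydir):
    z=np.array(zdir,float); z/=np.linalg.norm(z); y=np.array(ydir,float); y-=z*(y@z); y/=np.linalg.norm(y)
    return R.from_matrix(np.stack([np.cross(y,z),y,z],1))
def st():
    s=read_state(); q=s['orientation']; C=R.from_quat([q[1],q[2],q[3],q[0]])
    print('t',round(s['time_s'],1),'tcp',s['eef_pos'].round(1),'x',C.as_matrix()[:,0].round(2),'y',C.as_matrix()[:,1].round(2),'z',C.as_matrix()[:,2].round(2)); print('F',s['contact_force'].round(1),'gap',round(s['finger_gap'],1),'ff',round(s['finger_force'],1),'q',s['joint_pos'].round(2))
E
python3 - <<'E'
from h import *
X=np.load('scene0.npy'); Y=np.load('side0.npy')
for n,b in dict(fit=(318,243,332,263),scr=(355,250,420,264),gasket=(362,268,388,284)).items():
    q=X[b[1]:b[3],b[0]:b[2]].reshape(-1,3); q=q[q[:,2]>5]; print(n,q.min(0).round(),q.max(0).round())
for n,b in dict(fit=(274,265,290,290),scr=(262,218,288,268)).items():
    q=Y[b[1]:b[3],b[0]:b[2]].reshape(-1,3); q=q[q[:,2]>5]; print('side',n,q.min(0).round(),q.max(0).round())
st()
n=np.array([.64,.77,0])
go([511+8,13+8,208],tool([0,0,-1],n))
E
python3 -m creep '[{"jaw":1},{"jaw":1}]' 40
```

```text
fit [362. -24.   5.] [418.  10.  55.]
scr [381.   9.   5.] [722. 256. 348.]
gasket [454.  65.   5.] [629. 151. 155.]
side fit [378. -26.   5.] [414.  59.  53.]
side scr [397.  51.   5.] [451. 254.  28.]
t 0.8 tcp [650.   0. 208.] x [-0.  1. -0.] y [1. 0. 0.] z [ 0. -0. -1.]
F [ 0.1  0.4 -0.7] gap 85.5 ff 0.0 q [ 0.01  0.32 -0.07  1.45  0.02  1.37 -0.06]
shift cm [  2.1 -13.1  -0. ]
turn [ 0.     0.    -0.877] | 0.88validation failed for argument at $[0]...
```

```bash
python3 -m creep '[{"x":0,"y":0,"z":0,"ax":0,"ay":0,"az":0,"jaw":1},{"x":0.7,"y":-4.4,"z":0,"ax":0,"ay":0,"az":0,"jaw":1},{"x":0.7,"y":-4.4,"z":0,"ax":0,"ay":0,"az":0,"jaw":1},{"x":0.7,"y":-4.3,"z":0,"ax":0,"ay":0,"az":0,"jaw":1},{"x":0,"y":0,"z":0,"ax":0,"ay":0,"az":-0.146,"jaw":1},{"x":0,"y":0,"z":0,"ax":0,"ay":0,"az":-0.146,"jaw":1},{"x":0,"y":0,"z":0,"ax":0,"ay":0,"az":-0.146,"jaw":1},{"x":0,"y":0,"z":0,"ax":0,"ay":0,"az":-0.146,"jaw":1},{"x":0,"y":0,"z":0,"ax":0,"ay":0,"az":-0.146,"jaw":1},{"x":0,"y":0,"z":0,"ax":0,"ay":0,"az":-0.146,"jaw":1},{"x":0,"y":0,"z":0,"ax":0,"ay":0,"az":0,"jaw":1}]' 40
python3 - <<'E'
from h import *
st()
img,X=cloud('wrist'); save('w1',img); np.save('w1.npy',X)
E
```

```text
time_s: 1.9
eef_pos: [519.0, 21.0, 208.1]
orientation: [0.0, 0.34, 0.94, 0.0]
contact_force: [0.8, -0.3, 1.1]
finger_gap: 0.2
finger_force: 0.0
t 1.9 tcp [519.   21.  208.1] x [-0.77  0.64 -0.  ] y [0.64 0.77 0.  ] z [ 0. -0. -1.]
F [ 0.8 -0.3  1.1] gap 0.2 ff 0.0 q [ 0.02  0.05 -0.12  1.77  0.01  1.32  0.78]
```

View pics/w1.png

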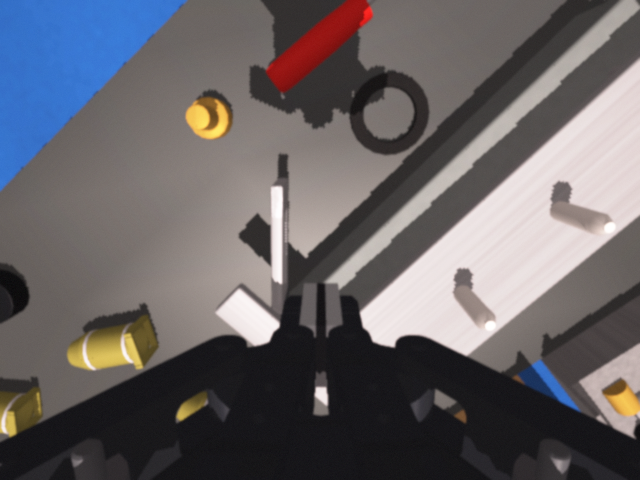

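The wrist view shows the top edge of the leg at columns 271-287, rows 185-285, with the fingers behind it at (320,290). I measure the leg line.

Run:
```python
from h import *
X=np.load('w1.npy'); q=X[180:285,262:295].reshape(-1,3); q=q[(q[:,2]>55)&(q[:,2]<72)]
print(len(q),cv2.minAreaRect(q[:,:2].astype(np.float32)),q.mean(0),q[np.argmin(q[:,0])])
# lip
q=X[290:340,215:290].reshape(-1,3); q=q[(q[:,2]>95)&(q[:,2]<112)]; print('lip',len(q),q.mean(0),cv2.minAreaRect(q[:,:2].astype(np.float32)))
# pegs
for b in [(455,275,500,335),(550,195,615,235)]:
    q=X[b[1]:b[3],b[0]:b[2]].reshape(-1,3); t=q[q[:,2]>145]; print('peg',len(t),t.mean(0))
# housing
m=X[310:385,60:165].reshape(-1,3); m=m[(m[:,2]>10)&(m[:,2]<45)]; print(m.mean(0),cv2.minAreaRect(m[:,:2].astype(np.float32)))
s=read_state();print(X[300:330,300:345,:].reshape(-1,3).mean(0))
```

```text
1300 ((511.160888671875, -18.134422302246094), (10.054946899414062, 88.92335510253906), 48.362335205078125) [509.08443575 -15.92218937  64.62429085] [475.30704706   7.84635692  60.56730804]
lip 2141 [538.0785875  -65.3156109  104.06035369] ((540.1360473632812, -67.15634155273438), (46.216758728027344, 30.417213439941406), 6.120553016662598)
peg 362 [625.34325437  72.22629766 150.53739169]
peg 465 [616.44097705 160.32471397 150.50740048]
[ 493.9780357  -231.45174491   33.76079052] ((494.6469421386719, -240.72161865234375), (77.93170928955078, 41.921905517578125), 61.467430114746094)
[nan nan nan]
```

```bash
python3 -m creep '[{"z":4.2},{"z":4.2},{"z":4.2},{"z":4.2},{},{"y":-0.5},{"y":-0.5},{"y":-0.5},{}]' 
python3 -m creep '[{"y":-0.7,"x":0.15,"az":-0.07},{"y":-0.7,"x":0.15,"az":-0.07},{"y":-0.7,"x":0.15,"az":-0.07},{"y":-0.7,"x":0.15,"az":-0.07},{"y":-0.7,"x":0.15,"az":-0.07},{"y":-0.7,"x":0.15,"az":-0.07},{"y":-0.7,"x":0.15,"az":-0.07},{"y":-0.7,"x":0.15,"az":-0.07},{"y":-0.7,"x":0.15,"az":-0.07},{"y":-0.7,"x":0.15,"az":-0.07},{}]'
python3 - <<'E'
from h import *
st()
img,X=cloud('wrist'); save('w2',img); np.save('w2.npy',X)
E
```

```text
t 1.9 tcp [519.1  20.9 208.1] x [-0.77  0.64 -0.  ] y [0.64 0.77 0.  ] z [ 0. -0. -1.]
F [-0.3  0.2  1.2] gap 0.3 ff 0.0 q [ 0.02  0.05 -0.12  1.77  0.01  1.32  0.78]validation failed for argument at $[0]...
validation failed for argument at $[0]...
```

View pics/w2.png

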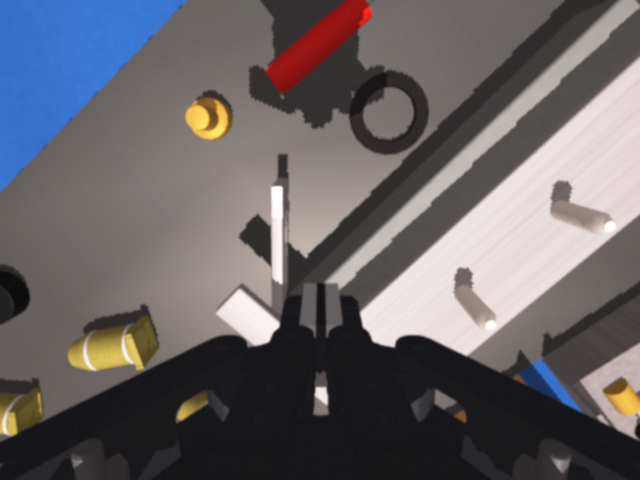

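The picture is unchanged because the rows were refused: every row needs all seven keys. I retype them in full.

```bash
python3 -m creep '[{"x":0,"y":0,"z":4.2,"ax":0,"ay":0,"az":0,"jaw":1},{"x":0,"y":0,"z":4.2,"ax":0,"ay":0,"az":0,"jaw":1},{"x":0,"y":0,"z":4.2,"ax":0,"ay":0,"az":0,"jaw":1},{"x":0,"y":0,"z":4.2,"ax":0,"ay":0,"az":0,"jaw":1},{"x":0,"y":0,"z":0,"ax":0,"ay":0,"az":0,"jaw":1},{"x":0,"y":-0.5,"z":0,"ax":0,"ay":0,"az":0,"jaw":1},{"x":0,"y":-0.5,"z":0,"ax":0,"ay":0,"az":0,"jaw":1},{"x":0,"y":-0.5,"z":0,"ax":0,"ay":0,"az":0,"jaw":1},{"x":0,"y":0,"z":0,"ax":0,"ay":0,"az":0,"jaw":1}]' && python3 -m creep '[{"x":0.15,"y":-0.7,"z":0,"ax":0,"ay":0,"az":-0.07,"jaw":1},{"x":0.15,"y":-0.7,"z":0,"ax":0,"ay":0,"az":-0.07,"jaw":1},{"x":0.15,"y":-0.7,"z":0,"ax":0,"ay":0,"az":-0.07,"jaw":1},{"x":0.15,"y":-0.7,"z":0,"ax":0,"ay":0,"az":-0.07,"jaw":1},{"x":0.15,"y":-0.7,"z":0,"ax":0,"ay":0,"az":-0.07,"jaw":1},{"x":0.15,"y":-0.7,"z":0,"ax":0,"ay":0,"az":-0.07,"jaw":1},{"x":0.15,"y":-0.7,"z":0,"ax":0,"ay":0,"az":-0.07,"jaw":1},{"x":0.15,"y":-0.7,"z":0,"ax":0,"ay":0,"az":-0.07,"jaw":1},{"x":0.15,"y":-0.7,"z":0,"ax":0,"ay":0,"az":-0.07,"jaw":1},{"x":0,"y":0,"z":0,"ax":0,"ay":0,"az":0,"jaw":1}]'
cat > leg.py <<'E'
from h import *
st()
img,X=cloud('wrist'); save('wl',img); np.save('wl.npy',X)
q=X.reshape(-1,3); q=q[(q[:,2]>57)&(q[:,2]<69)&(q[:,0]>430)&(q[:,0]<530)&(q[:,1]<30)&(q[:,1]>-110)]
r=cv2.minAreaRect(q[:,:2].astype(np.float32)); print(len(q),r)
E
python3 leg.py
```

```text
time_s: 2.9
eef_pos: [510.3, 8.5, 41.8]
orientation: [0.002, 0.341, 0.94, 0.0]
contact_force: [-0.2, -0.2, -0.2]
finger_gap: -0.1
finger_force: 0.0
time_s: 3.9
eef_pos: [472.7, -42.9, 40.8]
orientation: [0.001, 0.033, 0.999, -0.0]
contact_force: [0.8, -1.1, 0.3]
finger_gap: -0.2
finger_force: 0.0
t 3.9 tcp [472.7 -42.9  40.8] x [-1.    0.07 -0.  ] y [ 0.07  1.   -0.  ] z [ 0. -0. -1.]
F [ 0.8 -1.1  0.3] gap -0.2 ff 0.0 q [ 0.15  0.11 -0.12  2.06  0.02  0.97  1.52]
1871 ((494.9111328125, -17.933568954467773), (67.69194030761719, 55.71528244018555), 2.3612396717071533)
```

```bash
python3 -m creep '[{"x":0,"y":-0.6,"z":0,"ax":0,"ay":0,"az":-0.06,"jaw":1},{"x":0,"y":-0.6,"z":0,"ax":0,"ay":0,"az":-0.06,"jaw":1},{"x":0,"y":-0.4,"z":0,"ax":0,"ay":0,"az":-0.04,"jaw":1},{"x":0,"y":0,"z":0,"ax":0,"ay":0,"az":0,"jaw":1}]'
python3 - <<'E'
from h import *
st()
img,X=cloud('wrist'); save('w3',img); np.save('wl.npy',X)
E
```

```text
time_s: 4.35
eef_pos: [472.6, -58.0, 40.4]
orientation: [0.001, -0.047, 0.999, -0.0]
contact_force: [0.6, -0.5, 0.5]
finger_gap: -0.0
finger_force: 0.0
t 4.3 tcp [472.6 -58.   40.4] x [-1.   -0.09 -0.  ] y [-0.09  1.   -0.  ] z [ 0. -0. -1.]
F [ 0.6 -0.5  0.5] gap -0.0 ff 0.0 q [ 0.18  0.12 -0.12  2.06  0.02  0.97  1.72]
```

View pics/w3.png

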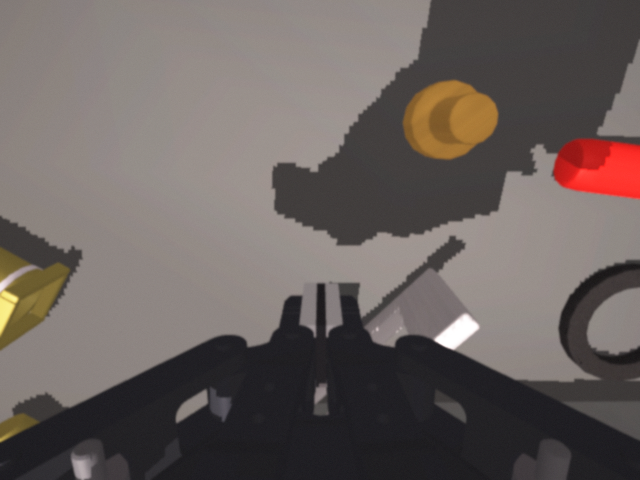

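Run:
```python
from h import *
X=np.load('wl.npy')
for uv in [(432,275),(475,320),(440,345),(420,320),(375,330),(345,290),(460,325)]:
    print(uv,X[uv[1],uv[0]].round(1))
img,Y=cloud('scene'); save('s2',img[230:330,280:400]); 
img2,Z=cloud('side'); a=cv2.resize(img[225:325,280:400],(480,400),interpolation=3); b=cv2.resize(img2[225:305,290:386],(480,400),interpolation=3); save('c2',cv2.resize(np.hstack([a,b]),(800,333)))
```

```text
(432, 275) [471.8   1.1  21.5]
(475, 320) [474.8   7.8  63.2]
(440, 345) [458.  -25.6 115.1]
(420, 320) [485.9  -8.7  45.1]
(375, 330) [504.9 -24.3  23.2]
(345, 290) [493.2 -40.3   0.5]
(460, 325) [476.2   0.8  66.1]
```

View pics/c2.png

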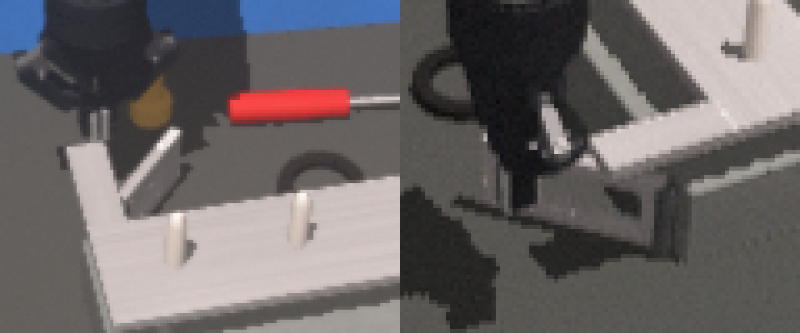

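Run:
```python
from h import *
X0=np.load('scene0.npy')
img,Y=cloud('scene'); img2,Z=cloud('side')
def line(X,b,lab):
    q=X[b[1]:b[3],b[0]:b[2]].reshape(-1,3); q=q[(q[:,2]>52)&(q[:,2]<72)&(q[:,0]<540)&(q[:,1]>-50)]
    print(lab,len(q),q.mean(0).round(1),cv2.minAreaRect(q[:,:2].astype(np.float32)), q[np.argmax(q[:,1])].round(1))
line(X0,(310,255,336,290),'before'); line(Y,(310,255,336,290),'now')
print([ (r['bbox'],r['p']) for r in recognise('leg','scene')])
# fingertip points in scene: low points of gripper
q=Z[225:300,290:386].reshape(-1,3); q=q[(q[:,2]>15)&(q[:,2]<100)&(q[:,1]<-30)&(q[:,0]<500)]; print(q.min(0),q.max(0),len(q))
```

```text
before 138 [510.1 -18.1  62.3] ((508.5541687011719, -18.23059844970703), (12.358495712280273, 83.8909683227539), 48.33702850341797) [482.7   8.8  58. ]
now 127 [506.2 -20.9  62.6] ((505.4521789550781, -21.512889862060547), (66.17416381835938, 52.69114303588867), 1.1607112884521484) [478.2   4.3  53.6]
[([315.5, 266.4, 334.2, 293.3], 0.58), ([298.7, 267.2, 470.1, 326.5], 0.22)]
[461.05292109 -74.81257485  62.02933184] [480.68451796 -53.09864687  99.8829913 ] 81
```

```bash
python3 -m creep '[{"x":0,"y":0,"z":-4.5,"ax":0,"ay":0,"az":0,"jaw":1},{"x":0,"y":0,"z":0,"ax":0,"ay":0,"az":0,"jaw":1},{"x":-1.7,"y":2.3,"z":0,"ax":0,"ay":0,"az":0,"jaw":1},{"x":-1.7,"y":2.3,"z":0,"ax":0,"ay":0,"az":0,"jaw":1},{"x":-1.7,"y":2.3,"z":0,"ax":0,"ay":0,"az":0,"jaw":1},{"x":0,"y":0,"z":0,"ax":0,"ay":0,"az":0,"jaw":1},{"x":0,"y":0,"z":2.4,"ax":0,"ay":0,"az":0,"jaw":1},{"x":0,"y":0,"z":2.4,"ax":0,"ay":0,"az":0,"jaw":1},{"x":0,"y":0,"z":0,"ax":0,"ay":0,"az":0,"jaw":1}]'
cat > leg.py <<'E'
from h import *
st()
img,Y=cloud('scene')
q=Y[250:296,300:345].reshape(-1,3); q=q[(q[:,2]>52)&(q[:,2]<72)&(q[:,0]<530)]
print(len(q),q.mean(0).round(1),cv2.minAreaRect(q[:,:2].astype(np.float32)), 'tip',q[np.argmin(q[:,0])].round(1))
np.save('legpts.npy',q)
E
python3 leg.py
```

```text
time_s: 5.55
eef_pos: [512.9, 15.0, 33.7]
orientation: [-0.004, -0.047, 0.999, -0.0]
contact_force: [0.0, -0.5, -0.1]
finger_gap: -0.4
finger_force: 0.0
t 5.5 tcp [512.9  15.   33.7] x [-1.   -0.09  0.01] y [-0.09  1.    0.  ] z [-0.01 -0.   -1.  ]
F [ 0.  -0.5 -0.1] gap -0.4 ff 0.0 q [ 0.08  0.21 -0.18  1.97  0.04  0.98  1.55]
103 [513.2 -14.7  63.2] ((520.0384521484375, -13.1746826171875), (48.465633392333984, 63.786376953125), 36.05141067504883) tip [484.9   0.7  53.7]
```

```bash
for i in 1; do python3 -m creep '[{"x":0.5,"y":-0.5,"z":0,"ax":0,"ay":0,"az":0,"jaw":1},{"x":0.5,"y":-0.5,"z":0,"ax":0,"ay":0,"az":0,"jaw":1},{"x":0,"y":0,"z":0,"ax":0,"ay":0,"az":0,"jaw":1}]' >/dev/null; python3 leg.py; python3 -m creep '[{"x":0.5,"y":-0.5,"z":0,"ax":0,"ay":0,"az":0,"jaw":1},{"x":0.5,"y":-0.5,"z":0,"ax":0,"ay":0,"az":0,"jaw":1},{"x":0,"y":0,"z":0,"ax":0,"ay":0,"az":0,"jaw":1}]'>/dev/null; python3 leg.py; python3 -m creep '[{"x":0.5,"y":-0.5,"z":0,"ax":0,"ay":0,"az":0,"jaw":1},{"x":0.3,"y":-0.6,"z":0,"ax":0,"ay":0,"az":0,"jaw":1},{"x":0,"y":0,"z":0,"ax":0,"ay":0,"az":0,"jaw":1}]'>/dev/null; python3 leg.py; done
python3 - <<'E'
from h import *
img,X=cloud('wrist'); a=cv2.resize(img,(400,300)); img,_=cloud('side'); b=cv2.resize(img[225:300,290:390],(400,300),interpolation=3); img,_=cloud('scene');c=cv2.resize(img[240:315,290:390],(400,300),interpolation=3);save('c3',np.vstack([np.hstack([a,b]),np.hstack([c,c*0])]))
E
```

```text
t 5.9 tcp [507.3   3.2  38. ] x [-1.   -0.09 -0.  ] y [-0.09  1.   -0.  ] z [ 0. -0. -1.]
F [ 0.7 -0.7 -0.7] gap 0.2 ff 0.0 q [ 0.1   0.18 -0.17  1.99  0.04  0.97  1.57]
90 [513.1 -19.6  63.9] ((519.0367431640625, -15.128925323486328), (36.79704284667969, 49.133060455322266), 49.30328369140625) tip [488.4 -13.1  63.1]
t 6.2 tcp [498.   -7.2  37.2] x [-1.   -0.09 -0.  ] y [-0.09  1.   -0.  ] z [ 0. -0. -1.]
F [ 0.4 -0.2  0.2] gap 0.1 ff 0.2 q [ 0.12  0.17 -0.17  2.01  0.03  0.97  1.6 ]
86 [509.  -27.9  64.1] ((513.3546142578125, -24.226749420166016), (33.91096878051758, 52.25399398803711), 54.37639617919922) tip [482.2 -22.8  65.3]
t 6.6 tcp [490.5 -19.1  36.7] x [-1.   -0.09  0.  ] y [-0.09  1.   -0.  ] z [-0. -0. -1.]
F [-0.3  0.4 -0.1] gap -0.2 ff 0.1 q [ 0.13  0.15 -0.16  2.02  0.03  0.97  1.62]
80 [502.4 -36.6  64.4] ((501.60906982421875, -38.16899490356445), (36.14664840698242, 49.58601760864258), 47.20087432861328) tip [471.1 -34.6  62.5]
```

View pics/c3.png

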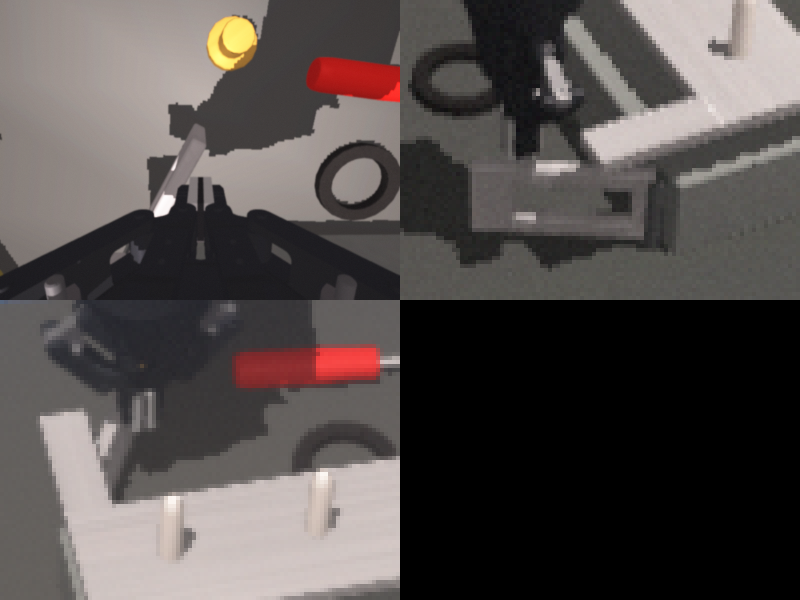

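Now the leg moves with the fingers: the wrist tile shows the fingers at (200,185) against its rear. I continue along the arc.

```bash
python3 -m creep '[{"x":0.3,"y":-0.55,"z":0,"ax":0,"ay":0,"az":0,"jaw":1},{"x":0.3,"y":-0.55,"z":0,"ax":0,"ay":0,"az":0,"jaw":1},{"x":0.3,"y":-0.55,"z":0,"ax":0,"ay":0,"az":0,"jaw":1},{"x":0,"y":0,"z":0,"ax":0,"ay":0,"az":0,"jaw":1}]' >/dev/null; python3 leg.py;  python3 -m creep '[{"x":0.2,"y":-0.6,"z":0,"ax":0,"ay":0,"az":0,"jaw":1},{"x":0.2,"y":-0.6,"z":0,"ax":0,"ay":0,"az":0,"jaw":1},{"x":0,"y":0,"z":0,"ax":0,"ay":0,"az":0,"jaw":1}]' >/dev/null; python3 leg.py;python3 -m creep '[{"x":0.1,"y":-0.4,"z":0,"ax":0,"ay":0,"az":0,"jaw":1},{"x":0,"y":-0.4,"z":0,"ax":0,"ay":0,"az":0,"jaw":1},{"x":0,"y":0,"z":0,"ax":0,"ay":0,"az":0,"jaw":1}]' >/dev/null; python3 leg.py
```

```text
t 7.2 tcp [483.6 -36.7  37. ] x [-1.   -0.09  0.  ] y [-0.09  1.   -0.  ] z [-0. -0. -1.]
F [ 0.8 -0.4 -0.5] gap 0.1 ff 0.0 q [ 0.16  0.14 -0.14  2.04  0.03  0.96  1.66]
40 [488.  -44.6  66. ] ((477.72125244140625, -44.93545150756836), (40.01799774169922, 29.25117301940918), 21.621599197387695) tip [458.9 -51.7  63. ]
t 7.5 tcp [481.  -48.8  36.9] x [-1.   -0.09  0.  ] y [-0.09  1.   -0.  ] z [ 0. -0. -1.]
F [-0.3 -0.6  0.4] gap 0.0 ff 0.0 q [ 0.17  0.14 -0.13  2.04  0.02  0.96  1.69]
23 [481.9 -54.8  66.3] ((477.1696472167969, -57.78150177001953), (42.5825309753418, 17.791366577148438), 47.050315856933594) tip [456.2 -67.3  62. ]
t 7.9 tcp [480.5 -56.2  36.8] x [-1.   -0.09  0.  ] y [-0.09  1.   -0.  ] z [-0. -0. -1.]
F [-0.4  0.4 -0.5] gap -0.3 ff 0.2 q [ 0.18  0.14 -0.13  2.04  0.02  0.96  1.71]
22 [473.7 -66.1  63.8] ((474.9588317871094, -65.72688293457031), (45.05585479736328, 18.19997215270996), 44.28193283081055) tip [452.5 -74.9  59.1]
```

Leg tip is at y≈-75, against an expected stop of about -78. I push on gently until force builds.

```bash
for k in 1; do python3 -m creep '[{"x":0,"y":-0.2,"z":0,"ax":0,"ay":0,"az":0,"jaw":1},{"x":0,"y":-0.2,"z":0,"ax":0,"ay":0,"az":0,"jaw":1},{"x":0,"y":0,"z":0,"ax":0,"ay":0,"az":0,"jaw":1}]' | grep -E "pos|contact"; python3 -m creep '[{"x":0,"y":-0.2,"z":0,"ax":0,"ay":0,"az":0,"jaw":1},{"x":0,"y":0,"z":0,"ax":0,"ay":0,"az":0,"jaw":1}]' | grep -E "pos|contact"; python3 -m creep '[{"x":0,"y":-0.2,"z":0,"ax":0,"ay":0,"az":0,"jaw":1},{"x":0,"y":0,"z":0,"ax":0,"ay":0,"az":0,"jaw":1}]' | grep -E "pos|contact"; done; python3 leg.py
```

```text
eef_pos: [481.0, -59.8, 36.8]
contact_force: [-1.0, 0.4, -0.4]
eef_pos: [481.2, -61.8, 36.8]
contact_force: [-0.3, 1.8, 0.7]
eef_pos: [481.4, -63.3, 36.8]
contact_force: [-2.1, 2.1, -0.3]
t 8.7 tcp [481.4 -63.3  36.8] x [-1.  -0.1  0. ] y [-0.1  1.   0. ] z [-0.  0. -1.]
F [-2.1  2.1 -0.3] gap -0.0 ff 1.4 q [ 0.19  0.14 -0.12  2.04  0.02  0.97  1.73]
21 [472.9 -77.3  65.2] ((476.3175354003906, -73.20585632324219), (41.73225402832031, 19.357868194580078), 43.058841705322266) tip [454.5 -80.4  61.8]
```

```bash
python3 -m creep '[{"x":0,"y":-0.2,"z":0,"ax":0,"ay":0,"az":0,"jaw":1},{"x":0,"y":-0.2,"z":0,"ax":0,"ay":0,"az":0,"jaw":1},{"x":0,"y":0,"z":0,"ax":0,"ay":0,"az":0,"jaw":1}]' | grep -E "pos|contact"; python3 -m creep '[{"x":0,"y":-0.2,"z":0,"ax":0,"ay":0,"az":0,"jaw":1},{"x":0,"y":-0.2,"z":0,"ax":0,"ay":0,"az":0,"jaw":1},{"x":0,"y":0,"z":0,"ax":0,"ay":0,"az":0,"jaw":1}]' | grep -E "pos|contact"; python3 -m creep '[{"x":0,"y":-0.2,"z":0,"ax":0,"ay":0,"az":0,"jaw":1},{"x":0,"y":0,"z":0,"ax":0,"ay":0,"az":0,"jaw":1}]' | grep -E "pos|contact"
```

```text
eef_pos: [481.3, -63.5, 36.7]
contact_force: [-3.4, 10.2, 2.2]
eef_pos: [481.4, -63.6, 36.7]
contact_force: [-5.0, 18.1, 4.3]
eef_pos: [481.3, -63.7, 36.7]
contact_force: [-5.0, 21.4, 4.6]
```

```bash
python3 -m creep '[{"x":0,"y":1.5,"z":0,"ax":0,"ay":0,"az":0,"jaw":1},{"x":0,"y":1,"z":0,"ax":0,"ay":0,"az":0,"jaw":1},{"x":0,"y":0,"z":-4.5,"ax":0,"ay":0,"az":0,"jaw":1},{"x":0,"y":0,"z":-4.5,"ax":0,"ay":0,"az":0,"jaw":1},{"x":0,"y":0,"z":-4.5,"ax":0,"ay":0,"az":0,"jaw":0},{"x":0,"y":0,"z":-4.5,"ax":0,"ay":0,"az":0,"jaw":0},{"x":-3,"y":-4,"z":-2,"ax":0,"ay":0,"az":0,"jaw":0},{"x":-3,"y":-4,"z":-2,"ax":0,"ay":0,"az":0,"jaw":0},{"x":-3,"y":-4,"z":-2,"ax":0,"ay":0,"az":0,"jaw":0},{"x":0,"y":-4,"z":0,"ax":0,"ay":0,"az":0,"jaw":0},{"x":0,"y":-4,"z":0,"ax":0,"ay":0,"az":0,"jaw":0},{"x":0,"y":0,"z":0,"ax":0,"ay":0,"az":0,"jaw":0}]' | grep pos
cat > hs.py <<'E'
from h import *
import sys
st()
def find(n):
    img,X=cloud(n); 
    for r in recognise('housing0',n):
        b=np.round(r['bbox']).astype(int)
        if r['p']<0.5: continue
        q=X[max(0,b[1]-4):b[3]+4,max(0,b[0]-4):b[2]+4]; c=img[max(0,b[1]-4):b[3]+4,max(0,b[0]-4):b[2]+4].astype(int)
        ol=(c[...,0]-c[...,2]>25)
        q=q.reshape(-1,3); k=(q[:,2]>6)&(q[:,2]<50); q=q[k]
        rect=cv2.minAreaRect(q[:,:2].astype(np.float32))
        cc=np.array(rect[0]); w,h=rect[1]; a=np.radians(rect[2]); 
        if h>w: a+=np.pi/2
        d=np.array([np.cos(a),np.sin(a)])
        if d[1]<0: d=-d   # mouth +y
        # mouth end = wider: width near ends
        t=(q[:,:2]-cc)@d; nn=(q[:,:2]-cc)@[-d[1],d[0]]
        L=max(w,h)/2
        we=[np.ptp(nn[(t>L-8)]),np.ptp(nn[t<-L+8])]
        print(n,round(r['p'],2),b.tolist(),'c',cc.round(1),'size',np.round(rect[1],0),'dir',d.round(3),'ang',round(np.degrees(np.arctan2(d[1],d[0])),1),'w+/-',np.round(we,0),'zmax',np.nanmax(q[:,2]).round(1))
    return img
for n in sys.argv[1:]:
    im=find(n)
if sys.argv[-1]=='wrist': save('wh',im)
E
python3 hs.py scene side wrist; python3 leg.py | tail -1
cp pics/wh.png pics/w4.png
```

```text
eef_pos: [580.1, -240.8, 272.1]
t 10.7 tcp [ 580.1 -240.8  272.1] x [-1.   -0.08  0.  ] y [-0.08  1.   -0.01] z [-0.   -0.01 -1.  ]
F [-0.8 -0.3 -0.7] gap 85.6 ff 0.0 q [0.34 0.25 0.01 1.41 0.   1.48 2.  ]
scene 0.85 [222, 278, 258, 303] c [ 492.7 -239.3] size [118.  89.] dir [0.28 0.96] ang 73.8 w+/- [ 0. 28.] zmax 44.5
scene 0.73 [167, 272, 195, 301] c [ 461.7 -400.9] size [ 92. 116.] dir [-0.993  0.12 ] ang 173.1 w+/- [53. 27.] zmax 45.2
scene 0.72 [298, 266, 470, 328] c [563.4 136.1] size [481. 263.] dir [0.114 0.993] ang 83.4 w+/- [0. 0.] zmax 50.0
scene 0.6 [240, 315, 266, 346] c [ 625.5 -222.8] size [105.  61.] dir [0.715 0.7  ] ang 44.4 w+/- [27.  0.] zmax 45.9
side 0.87 [341, 322, 363, 359] c [ 493.3 -243.6] size [80. 40.] dir [0.479 0.878] ang 61.4 w+/- [39. 28.] zmax 42.6
side 0.64 [388, 304, 420, 333] c [ 625.1 -221.7] size [79. 40.] dir [0.902 0.432] ang 25.6 w+/- [40. 30.] zmax 42.3
side 0.55 [358, 385, 388, 432] c [ 465.7 -401.7] size [79. 40.] dir [0.719 0.695] ang 44.0 w+/- [40. 30.] zmax 43.8
side 0.54 [266, 223, 288, 269] c [412.7 119.3] size [269.  28.] dir [0.096 0.995] ang 84.5 w+/- [ 6. 18.] zmax 50.0
wrist 0.86 [280, 76, 360, 145] c [ 494.4 -240.6] size [76. 40.] dir [0.475 0.88 ] ang 61.7 w+/- [40. 31.] zmax 42.9
wrist 0.64 [307, 200, 357, 274] c [ 626.  -217.5] size [76. 40.] dir [0.9   0.436] ang 25.8 w+/- [40. 31.] zmax 43.2
34 [468.5 -78.   64.1] ((467.44403076171875, -78.8580551147461), (34.219669342041016, 9.593059539794922), 8.020233154296875) tip [449.9 -77.3  64.4]
```

View pics/w4.png

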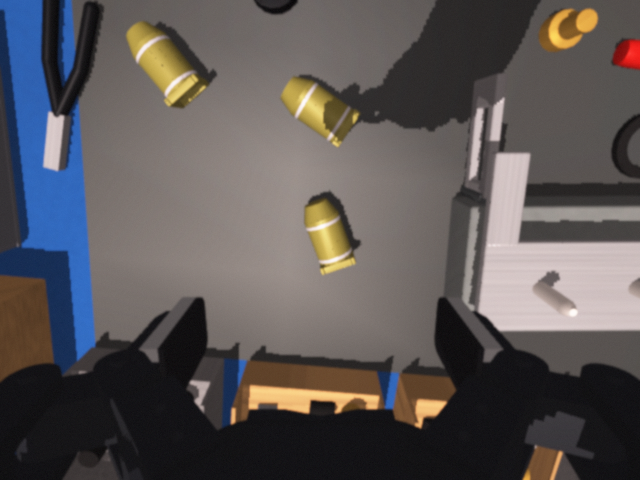

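The wrist view shows the leg square out under the lip at (487,130), and three housings at (165,62), (320,108) and (328,233). Next I turn toward the housing at (328,233), logging joint states to calibrate a kinematic model for reach checks.

```bash
cat >> h.py <<'E'
import json
def log():
    s=read_state(); open('log.jsonl','a').write(json.dumps([list(map(float,s[k])) for k in ('joint_pos','eef_pos','orientation')])+'\n')
E
L='from h import *
log()'
python3 -c "$L"
python3 -m creep '[{"x":0,"y":0,"z":0,"ax":0,"ay":0,"az":0.146,"jaw":0},{"x":0,"y":0,"z":0,"ax":0,"ay":0,"az":0.146,"jaw":0},{"x":0,"y":0,"z":0,"ax":0,"ay":0,"az":0.146,"jaw":0},{"x":0,"y":0,"z":0,"ax":0,"ay":0,"az":0.146,"jaw":0},{"x":0,"y":0,"z":0,"ax":0,"ay":0,"az":0.146,"jaw":0},{"x":0,"y":0,"z":0,"ax":0,"ay":0,"az":0.146,"jaw":0},{"x":0,"y":0,"z":0,"ax":0,"ay":0,"az":0.146,"jaw":0},{"x":0,"y":0,"z":0,"ax":0,"ay":0,"az":0.146,"jaw":0},{"x":0,"y":0,"z":0,"ax":0,"ay":0,"az":0.146,"jaw":0},{"x":0,"y":0,"z":0,"ax":0,"ay":0,"az":0.146,"jaw":0},{"x":0,"y":0,"z":0,"ax":0,"ay":0,"az":0,"jaw":0}]' >/dev/null; python3 -c "$L"
python3 -m creep '[{"x":0,"y":0,"z":0,"ax":0,"ay":0,"az":0.146,"jaw":0},{"x":0,"y":0,"z":0,"ax":0,"ay":0,"az":0.146,"jaw":0},{"x":0,"y":0,"z":0,"ax":0,"ay":0,"az":0.146,"jaw":0},{"x":0,"y":0,"z":0,"ax":0,"ay":0,"az":0.146,"jaw":0},{"x":0,"y":0,"z":0,"ax":0,"ay":0,"az":0.146,"jaw":0},{"x":0,"y":0,"z":0,"ax":0,"ay":0,"az":0.146,"jaw":0},{"x":0,"y":0,"z":0,"ax":0,"ay":0,"az":0.146,"jaw":0},{"x":0,"y":0,"z":0,"ax":0,"ay":0,"az":0.146,"jaw":0},{"x":0,"y":0,"z":0,"ax":0,"ay":0,"az":0.146,"jaw":0},{"x":0,"y":0,"z":0,"ax":0,"ay":0,"az":0,"jaw":0}]' >/dev/null; python3 -c "$L"
python3 -m creep '[{"x":0,"y":0,"z":0,"ax":0,"ay":0.14,"az":0,"jaw":0},{"x":0,"y":0,"z":0,"ax":0,"ay":0.14,"az":0,"jaw":0},{"x":0,"y":0,"z":0,"ax":0,"ay":0.14,"az":0,"jaw":0},{"x":0,"y":0,"z":0,"ax":0,"ay":0,"az":0,"jaw":0}]' >/dev/null; python3 -c "$L"
python3 -m creep '[{"x":0,"y":0,"z":0,"ax":0,"ay":0.14,"az":0,"jaw":0},{"x":0,"y":0,"z":0,"ax":0,"ay":0.14,"az":0,"jaw":0},{"x":0,"y":0,"z":0,"ax":0,"ay":0.085,"az":0,"jaw":0},{"x":0,"y":0,"z":0,"ax":0,"ay":0,"az":0,"jaw":0}]' >/dev/null; python3 -c "$L"
python3 -c "from h import *; st()"
cat > kin.py <<'E'
from h import *
from scipy.optimize import least_squares
D=[json.loads(l) for l in open('log.jsonl')]
D.append([[0.01405941,0.32096558,-0.07010768,1.45050092,0.02258531,1.37078187,-0.05690225],[650.028,.011,207.97],[5.6e-5,.707085,.7071286,3.7e-5]])
def rot(ax,a): return R.from_euler(ax,a).as_matrix()
def fk(q,p):
    s1,s3,s5,s7,d,L1,L2,L3,e1,e2,off=p
    T=rot('z',s1*q[0]); x=np.array([0,0,d])
    T=T@rot('y',q[1])@rot('z',s3*q[2]); x=x+T@[e1,0,L1]
    T=T@rot('y',q[3])@rot('z',s5*q[4]); x=x+T@[e2,0,L2]
    T=T@rot('y',q[5])@rot('z',s7*q[6]+off); x=x+T@[0,0,L3]
    return x,T
def Rm(o): return R.from_quat([o[1],o[2],o[3],o[0]]).as_matrix()
def fit():
    import itertools
    best=None
    for sg in itertools.product([1,-1],repeat=4):
        f=lambda v:np.concatenate([np.r_[fk(q,[*sg,*v])[0]-e,200*(fk(q,[*sg,*v])[1]-Rm(o)).ravel()] for q,e,o in D])
        for off in (0,1.57,3.14,-1.57):
            r=least_squares(f,[300,472,511,440,0,0,off])
            if best is None or r.cost<best[0]: best=(r.cost,[*sg,*r.x])
    return best
LO=np.array([-2.86,-.3,-1.38,.06,-1.56,.09,-2.69]);HI=np.array([2.86,2.09,1.24,2.45,4.7,2.05,2.69])
def ik(p,pos,Rt,q0):
    f=lambda q:np.r_[fk(q,p)[0]-pos,300*(fk(q,p)[1]-Rt.as_matrix()).ravel(),2*(q-q0)]
    r=least_squares(f,np.clip(q0,LO+.01,HI-.01),bounds=(LO+.03,HI-.03)); 
    x,T=fk(r.x,p); return r.x,np.linalg.norm(x-pos),np.degrees(np.linalg.norm((R.from_matrix(T).inv()*Rt).as_rotvec()))
if __name__=='__main__':
    c,p=fit(); print(c,np.round(p,3)); json.dump(p,open('kin.json','w'))
E
python3 kin.py
```

```text
t 13.9 tcp [ 579.3 -232.3  270.2] x [0.64 0.32 0.71] y [ 0.45 -0.9  -0.  ] z [ 0.63  0.31 -0.71]
F [0.4 0.1 0.7] gap 85.2 ff 0.0 q [ 0.35 -0.    0.41  1.92 -0.85  1.08  0.01]
1236.0399428030705 [ -1.     -1.     -1.     -1.    341.128 331.533 507.154 278.978  49.907
  52.686   1.571]
```

```bash
python3 - <<'E'
s=open('kin.py').read()
s=s.replace("e1,e2,off=p","e1,e2,off,e3,e4=p").replace("T=T@rot('y',q[3])@rot('z',s5*q[4]); x=x+T@[e2,0,L2]","T=T@rot('y',q[3]); x=x+T@[e2,0,0]; T=T@rot('z',s5*q[4]); x=x+T@[e3,0,L2]").replace("T=T@rot('y',q[5])@rot('z',s7*q[6]+off); x","T=T@rot('y',q[5]); x=x+T@[e4,0,0]; T=T@rot('z',s7*q[6]+off); x").replace("0,0,off]","0,0,off,0,0]")
s=s.replace("ravel()] for q,e,o in D])","ravel()] for q,e,o in D]+[.01*np.array(v)])")
s=s.replace("for sg in itertools.product([1,-1],repeat=4)","for sg in [(-1,-1,-1,-1)]")
open('kin.py','w').write(s)
E
python3 kin.py
python3 - <<'E'
from kin import *
p=json.load(open('kin.json'))
for q,e,o in D: x,T=fk(q,p); print((x-e).round(1),(abs(T-Rm(o)).max()).round(4))
E
```

```text
1204.4445116638924 [ -1.     -1.     -1.     -1.    366.77  401.352 520.928 360.628 102.012
 106.619   1.571 -57.744  82.704]
[11.8 23.8  1.2] 0.0
[ 8.  17.5  1.3] 0.0
[ 4.2 11.6  1.7] 0.0
[ 7.7  0.9 -0.9] 0.0
[-4.8 -0.9  1. ] 0.0
[-9.4 30.2 -4.4] 0.0
```

```bash
python3 - <<'E'
s=open('kin.py').read()
s=s.replace("e3,e4=p","e3,e4,y1,y2,y3=p").replace("x=np.array([0,0,d])","x=np.array([0,0,d])+T@[0,y1,0]").replace("x+T@[e1,0,L1]","x+T@[e1,y2,L1]").replace("x+T@[e3,0,L2]","x+T@[e3,y3,L2]").replace("off,0,0]","off,0,0,0,0,0]")
open('kin.py','w').write(s)
E
python3 - <<'E'
from h import *; log()
E
python3 kin.py
python3 - <<'E'
from kin import *
p=json.load(open('kin.json'))
for q,e,o in D: x,T=fk(q,p); print((x-e).round(1),(abs(T-Rm(o)).max()).round(4))
E
```

```text
33.54754990654668 [ -1.     -1.     -1.     -1.    244.214 454.326 501.184 365.459  18.12
 -15.297   1.571  11.486   2.41  -13.57   -4.933  -7.885]
[ 0.4  0.  -0. ] 0.0
[ 0.1  0.1 -0.2] 0.0
[-0.1  0.1 -0.3] 0.0
[-1.  -0.4  0.2] 0.0
[ 0.3 -0.  -0. ] 0.0
[ 0.3 -0.  -0. ] 0.0
[-0.2  0.2  0.3] 0.0
```

```bash
cat > plan.py <<'E'
from kin import *
p=json.load(open('kin.json'))
def Rt(head,tilt): # head: tool x heading deg; tilt: +: z leans toward heading, deg
    h=np.radians(head);a=np.radians(tilt); m=np.array([np.cos(h),np.sin(h),0]); Z=np.array([0,0,1.])
    z=-np.cos(a)*Z+np.sin(a)*m; x=np.cos(a)*m+np.sin(a)*Z
    return R.from_matrix(np.stack([x,np.cross(z,x),z],1))
def path(wps,q):
    """wps: (pos,head,tilt); interpolate"""
    worst=0;mn=9
    for (a,b) in zip(wps[:-1],wps[1:]):
        for s in np.linspace(0,1,9)[1:]:
            P=[np.array(a[0])*(1-s)+np.array(b[0])*s,a[1]*(1-s)+b[1]*s,a[2]*(1-s)+b[2]*s]
            q,e1,e2=ik(p,P[0],Rt(P[1],P[2]),q); worst=max(worst,e1,e2*3); mn=min(mn,(q-LO).min(),(HI-q).min())
    return q,round(worst,1),round(mn,2)
E
python3 - <<'E'
from plan import *
q=np.array(D[-1][0]); 
P0=[580,-240,270]
for name,c,h in [('A',(494.4,-240.6),61.7),('B',(626,-217.5),25.8),('C',(465.5,-401.5),44)]:
  for t in (40,):
    m=np.array([np.cos(np.radians(h)),np.sin(np.radians(h)),0]); 
    pk=np.array([*c,20])+15*(np.sin(np.radians(t))*m-np.array([0,0,np.cos(np.radians(t))]))
    qq,w,mn=path([(P0,26,45),(pk+[0,0,120],h,t),(pk,h,t),(pk+[0,0,200],h,t)],q); print(name,t,w,mn)
    for k,pg in enumerate([(636.5,-21),(627.5,68.5),(619,157.5)]):
      for f in (0,20,40):
        fv=np.array([np.cos(np.radians(f)),np.sin(np.radians(f)),0]); tf=-(90-t)  # final tilt about heading f+180
        fin=np.array([*pg,143])+15*(np.cos(np.radians(t))*fv-np.array([0,0,np.sin(np.radians(t))]))
        q2,w2,mn2=path([(pk+[0,0,200],h,t),(pk+[0,0,230],h,0),(fin+[0,0,110],f+180,0),(fin+[0,0,65],f+180,tf),(fin,f+180,tf)],qq); print('  peg',k,'f',f,w2,mn2,q2.round(2))
E
```

```text
A 40 0.0 0.35
  peg 0 f 0 9.4 0.03 [ 1.08 -0.09 -1.01  2.3  -1.1   0.12  2.66]
  peg 0 f 20 19.2 0.03 [-1.08 -0.27  1.21  2.31 -0.61  0.22  2.66]
  peg 0 f 40 39.3 0.03 [ 1.46  0.66 -1.35  2.01 -0.11  0.48  2.66]
  peg 1 f 0 0.1 0.03 [ 0.49 -0.06 -0.74  2.39  1.91  0.17 -0.54]
  peg 1 f 20 5.7 0.03 [-1.24 -0.25  1.21  2.34 -0.71  0.12  2.66]
  peg 1 f 40 42.2 0.03 [ 1.34  0.54 -1.35  2.09 -0.26  0.36  2.66]
  peg 2 f 0 0.0 0.1 [ 0.01 -0.01 -0.51  2.35  1.58  0.37 -0.35]
  peg 2 f 20 9.7 0.03 [-0.33 -0.07  0.12  2.31 -0.99  0.12  2.66]
  peg 2 f 40 26.5 0.03 [-1.36 -0.27  1.21  2.28 -0.57  0.28  2.66]
B 40 0.0 0.33
  peg 0 f 0 9.4 0.03 [ 1.08 -0.09 -1.01  2.3  -1.1   0.12  2.66]
  peg 0 f 20 19.2 0.03 [-1.08 -0.27  1.21  2.31 -0.61  0.22  2.66]
  peg 0 f 40 39.3 0.03 [ 1.46  0.66 -1.35  2.01 -0.11  0.48  2.66]
  peg 1 f 0 0.1 0.03 [ 0.49 -0.06 -0.74  2.39  1.91  0.17 -0.54]
  peg 1 f 20 5.7 0.03 [-1.24 -0.25  1.21  2.34 -0.71  0.12  2.66]
  peg 1 f 40 42.2 0.03 [ 1.34  0.54 -1.35  2.09 -0.26  0.36  2.66]
  peg 2 f 0 0.0 0.1 [ 0.01 -0.01 -0.51  2.35  1.58  0.37 -0.35]
  peg 2 f 20 9.7 0.03 [-0.33 -0.07  0.12  2.31 -0.99  0.12  2.66]
  peg 2 f 40 26.5 0.03 [-1.36 -0.27  1.21  2.28 -0.57  0.28  2.66]
C 40 0.0 0.36
  peg 0 f 0 9.4 0.03 [ 1.08 -0.09 -1.01  2.3  -1.1   0.12  2.66]
  peg 0 f 20 19.2 0.03 [-1.08 -0.27  1.21  2.31 -0.61  0.22  2.66]
  peg 0 f 40 39.3 0.03 [ 1.46  0.66 -1.35  2.01 -0.11  0.48  2.66]
  peg 1 f 0 0.1 0.03 [ 0.49 -0.06 -0.74  2.39  1.91  0.17 -0.54]
  peg 1 f 20 5.7 0.03 [-1.24 -0.25  1.21  2.34 -0.71  0.12  2.66]
  peg 1 f 40 37.0 0.03 [-1.22 -0.27  1.21  2.23 -0.49  0.4   2.66]
  peg 2 f 0 0.0 0.1 [-0.08 -0.01 -0.42  2.35  1.58  0.37 -0.35]
  peg 2 f 20 9.7 0.03 [-0.33 -0.07  0.12  2.31 -0.99  0.12  2.66]
  peg 2 f 40 26.5 0.03 [-1.36 -0.27  1.21  2.28 -0.57  0.28  2.66]
```

```bash
cat > ex.py <<'E'
from plan import *
rng=np.random.default_rng(0)
t=45
seeds=[LO+(HI-LO)*rng.random(7) for _ in range(14)]
for k,pg in enumerate([(636.5,-21),(627.5,68.5),(619,157.5)]):
  for f in (-90,-60,-30,0,30,60,90):
    for flip in (0,1):
      fv=np.array([np.cos(np.radians(f)),np.sin(np.radians(f)),0])
      fin=np.array([*pg,143])+15*(np.cos(np.radians(t))*fv-np.array([0,0,np.sin(np.radians(t))]))
      best=(-1,)
      RR=Rt(f+180,-(90-t))
      if flip: RR=RR*R.from_euler('z',np.pi)
      for s in seeds:
        q,e1,e2=ik(p,fin+[0,0,30],RR,s)
        if e1<6:
          q,e1,e2=ik(p,fin+[0,0,30],RR,q)
          mg=min(((q-LO)).min(),((HI-q)).min())
          if e1<2 and mg>best[0]: best=(mg,q)
      if best[0]>0.05: print(k,f,flip,round(best[0],2),best[1].round(2))
E
time python3 ex.py
```

```text
Traceback (most recent call last):
  File "ex.py", line 14, in <module>
    q,e1,e2=ik(p,fin+[0,0,30],RR,s)
            ~~^^^^^^^^^^^^^^^^^^^^^
  File "kin.py", line 26, in ik
    r=least_squares(f,np.clip(q0,LO+.01,HI-.01),bounds=(LO+.03,HI-.03));
ValueError: Initial guess is outside of provided bounds

real	0m1.776s
user	0m2.106s
sys	0m0.177s
```

```bash
sed -i 's/LO+.01,HI-.01/LO+.04,HI-.04/' kin.py; sed -i 's/2\*(q-q0)/w*(q-q0)/; s/def ik(p,pos,Rt,q0)/def ik(p,pos,Rt,q0,w=2)/' kin.py; sed -i 's/RR,s)/RR,s,.2)/; s/RR,q)/RR,q,.2)/' ex.py; time python3 ex.py
```

```text
0 -90 0 0.56 [-0.39  0.48  0.    1.57  0.72  1.49 -0.6 ]
0 -90 1 0.23 [ 0.32  0.71 -1.02  1.55  1.16  1.82  2.32]
0 -60 0 0.55 [ 0.19  0.3  -0.69  1.9   1.07  1.24 -0.46]
0 -60 1 0.08 [ 0.56  0.49 -1.17  1.9   1.26  1.42  2.61]
0 -30 0 0.28 [ 0.37  0.02 -0.69  2.17  1.07  0.66 -0.05]
0 0 0 0.12 [ 0.76 -0.11 -0.72  2.24 -0.39  0.21  1.93]
0 0 1 0.14 [ 0.96 -0.12 -0.9   2.23 -0.53  0.23 -1.07]
0 30 1 0.33 [ 0.76  0.04 -0.46  2.12 -0.99  0.65 -0.02]
0 60 1 0.57 [ 0.52  0.27 -0.13  1.85 -0.86  1.1   0.31]
0 90 0 0.31 [-0.21  0.64  0.83  1.52 -1.07  1.74 -2.37]
0 90 1 0.57 [ 0.48  0.52 -0.15  1.49 -0.66  1.48  0.53]
1 -90 0 0.54 [-1.    0.63  0.7   1.49  0.34  1.44 -0.44]
1 -90 1 0.08 [ 0.21  0.83 -1.12  1.47  1.21  1.97  2.2 ]
1 -60 0 0.62 [ 0.01  0.36 -0.68  1.83  1.04  1.36 -0.54]
1 -60 1 0.17 [ 0.35  0.55 -1.14  1.82  1.24  1.56  2.52]
1 -30 0 0.33 [ 0.33  0.09 -0.86  2.12  1.1   0.84 -0.19]
1 0 0 0.17 [-0.11 -0.11 -0.15  2.28  0.72  0.26  0.67]
1 0 1 0.16 [ 0.11 -0.11 -0.36  2.28  0.64  0.25 -2.4 ]
1 30 1 0.26 [ 0.54 -0.03 -0.42  2.19 -1.02  0.53 -0.15]
1 60 1 0.5 [ 0.45  0.2  -0.21  1.94 -0.9   0.98  0.24]
1 90 0 0.25 [-0.39  0.57  0.86  1.64 -1.09  1.64 -2.44]
1 90 1 0.69 [ 0.42  0.45 -0.21  1.6  -0.69  1.36  0.46]
2 -90 0 0.49 [-1.05  0.7   0.66  1.37  0.29  1.56 -0.5 ]
2 -60 0 0.67 [-0.44  0.39 -0.31  1.72  0.9   1.38 -0.55]
2 -60 1 0.13 [ 0.22  0.74 -1.25  1.71  1.33  1.78  2.41]
2 -30 0 0.41 [ 0.07  0.19 -0.8   2.04  1.11  1.01 -0.31]
2 0 0 0.22 [ 0.54 -0.08 -0.98  2.23  0.86  0.35  0.38]
2 30 1 0.24 [ 0.37 -0.05 -0.47  2.21 -0.95  0.39 -0.37]
2 60 1 0.45 [ 0.37  0.15 -0.3   2.   -0.93  0.85  0.15]
2 90 0 0.17 [-0.55  0.51  0.87  1.71 -1.12  1.53 -2.52]
2 90 1 0.7 [ 0.35  0.4  -0.28  1.68 -0.72  1.25  0.38]
real	3m32.888s
user	3m32.498s
sys	0m0.168s
```

```bash
cat > pk.py <<'E'
from h import *
import sys
# python3 pk.py cx cy ang up -> shift to pick pose raised by up
cx,cy,a,up=map(float,sys.argv[1:5]); h=np.radians(a); m=np.array([np.cos(h),np.sin(h),0])
z=(m-np.array([0,0,1]))/2**.5; x=(m+np.array([0,0,1]))/2**.5
tgt=np.array([cx,cy,20])+17*z+[0,0,up]
st(); print(tgt.round(1)); go(tgt,R.from_matrix(np.stack([x,np.cross(z,x),z],1)))
E
python3 pk.py 626 -217.5 25.8 60
python3 - <<'E'
from plan import *
q=np.array(D[-1][0]); P0=[580,-232,270]; t=45
for name,c,h,pg,f in [('B',(626,-217.5),25.8,(636.5,-21),-45),('A',(494.4,-240.6),61.7,(627.5,68.5),-45),('C',(465.5,-401.5),44,(619,157.5),-35)]:
    m=np.array([np.cos(np.radians(h)),np.sin(np.radians(h)),0]); 
    pk=np.array([*c,20])+17*(.707*m-np.array([0,0,.707]))
    qq,w,mn=path([(P0,26,45),(pk+[0,0,60],h,t),(pk,h,t),(pk+[0,0,200],h,t)],q); print(name,t,w,mn)
    fv=np.array([np.cos(np.radians(f)),np.sin(np.radians(f)),0])
    fin=np.array([*pg,143])+17*(.707*fv-np.array([0,0,.707]))
    qs=qq; w0=[]
    for wp in zip([(pk+[0,0,200],h,t),(pk+[0,0,230],h,0),(pk+[0,0,230],f+180,0),(fin+[0,0,90],f+180,0),(fin+[0,0,70],f+180,-45)],[(pk+[0,0,230],h,0),(pk+[0,0,230],f+180,0),(fin+[0,0,90],f+180,0),(fin+[0,0,70],f+180,-45),(fin,f+180,-45)]):
        qs,w,mn=path(wp,qs); w0.append((w,mn))
    print(w0,qs.round(2))
E
```

```text
t 13.9 tcp [ 579.3 -232.3  270.2] x [0.64 0.32 0.71] y [ 0.45 -0.9  -0.  ] z [ 0.63  0.31 -0.71]
F [0.4 0.1 0.7] gap 85.2 ff 0.0 q [ 0.35 -0.    0.41  1.92 -0.85  1.08  0.01]
[ 636.8 -212.3   68. ]
shift cm [-9.97  0.79 18.6 ]
turn [-0.009  0.003  0.008] | 0.01
B 45 0.0 0.23
[(np.float64(0.0), np.float64(0.42)), (np.float64(0.0), np.float64(0.61)), (np.float64(0.0), np.float64(0.61)), (np.float64(0.0), np.float64(0.37)), (np.float64(0.0), np.float64(0.36))] [-0.24  0.16 -0.16  2.09  1.07  0.87 -0.32]
A 45 0.0 0.35
[(np.float64(0.0), np.float64(0.39)), (np.float64(0.0), np.float64(0.39)), (np.float64(0.0), np.float64(0.39)), (np.float64(0.0), np.float64(0.41)), (np.float64(0.0), np.float64(0.43))] [-0.41  0.21 -0.16  2.02  1.01  1.   -0.4 ]
C 45 0.0 0.35
[(np.float64(0.0), np.float64(0.54)), (np.float64(0.0), np.float64(0.53)), (np.float64(0.0), np.float64(0.42)), (np.float64(0.0), np.float64(0.42)), (np.float64(0.0), np.float64(0.42))] [-0.49  0.21 -0.21  2.03  1.04  0.98 -0.38]
```

```bash
python3 -m creep '[{"x":-2,"y":0.16,"z":3.72,"ax":0,"ay":0,"az":0,"jaw":0},{"x":-2,"y":0.16,"z":3.72,"ax":0,"ay":0,"az":0,"jaw":0},{"x":-2,"y":0.16,"z":3.72,"ax":0,"ay":0,"az":0,"jaw":0},{"x":-2,"y":0.16,"z":3.72,"ax":0,"ay":0,"az":0,"jaw":0},{"x":-2,"y":0.16,"z":3.72,"ax":0,"ay":0,"az":0,"jaw":0},{"x":0,"y":0,"z":0,"ax":0,"ay":0,"az":0,"jaw":0},{"x":0,"y":0,"z":0,"ax":0,"ay":0,"az":0,"jaw":0}]' >/dev/null; python3 hs.py side wrist; python3 pk.py 626 -217.5 25.8 0
```

```text
t 14.7 tcp [ 640.8 -209.6   70.8] x [0.63 0.32 0.71] y [ 0.45 -0.89 -0.  ] z [ 0.63  0.32 -0.71]
F [ 0.1 -1.   0.5] gap 85.2 ff 0.0 q [ 0.35  0.33  0.33  2.02 -1.23  0.85  0.43]
side 0.73 [357, 385, 388, 431] c [ 465.7 -401.9] size [78. 40.] dir [0.711 0.703] ang 44.7 w+/- [40. 30.] zmax 43.4
side 0.65 [389, 312, 419, 332] c [ 624.3 -222.4] size [77. 39.] dir [0.894 0.448] ang 26.6 w+/- [ 0. 28.] zmax 41.8
side 0.63 [344, 321, 366, 358] c [ 493.5 -243.3] size [80. 40.] dir [0.479 0.878] ang 61.4 w+/- [40. 28.] zmax 42.1
wrist 0.65 [284, 272, 357, 414] c [ 626.9 -217. ] size [73. 40.] dir [0.904 0.429] ang 25.4 w+/- [40. 34.] zmax 42.2
t 14.8 tcp [ 641.  -212.5   73.9] x [0.63 0.32 0.71] y [ 0.45 -0.89  0.  ] z [ 0.64  0.31 -0.71]
F [-0.2 -1.6  0.7] gap 85.3 ff 0.0 q [ 0.35  0.32  0.34  2.02 -1.23  0.85  0.43]
[ 636.8 -212.3    8. ]
shift cm [-4.93 -0.23  4.4 ]
turn [-0.006 -0.002  0.012] | 0.01
```

```bash
python3 -m creep '[{"x":-1.7,"y":-0.1,"z":1.5,"ax":0,"ay":0,"az":0,"jaw":0},{"x":-1.7,"y":-0.1,"z":1.5,"ax":0,"ay":0,"az":0,"jaw":0},{"x":-1.5,"y":0,"z":1.4,"ax":0,"ay":0,"az":0,"jaw":0},{"x":0,"y":0,"z":0,"ax":0,"ay":0,"az":0,"jaw":0},{"x":0,"y":0,"z":0,"ax":0,"ay":0,"az":0,"jaw":1},{"x":0,"y":0,"z":0,"ax":0,"ay":0,"az":0,"jaw":1},{"x":0,"y":0,"z":0,"ax":0,"ay":0,"az":0,"jaw":1},{"x":0,"y":0,"z":0,"ax":0,"ay":0,"az":0,"jaw":1},{"x":0,"y":0,"z":0,"ax":0,"ay":0,"az":0,"jaw":1},{"x":0,"y":0,"z":0,"ax":0,"ay":0,"az":0,"jaw":1}]' 70; python3 pk.py 626.5 -217.3 25.8 0
```

```text
time_s: 15.85
eef_pos: [636.5, -212.1, 6.9]
orientation: [-0.087, 0.899, 0.212, 0.374]
contact_force: [-2.4, -0.3, 5.4]
finger_gap: 37.4
finger_force: 69.8
t 15.8 tcp [ 636.5 -212.1    6.9] x [0.63 0.32 0.71] y [ 0.45 -0.9   0.  ] z [ 0.64  0.31 -0.71]
F [-2.4 -0.3  5.4] gap 37.4 ff 69.8 q [ 0.39  0.44  0.3   2.05 -1.37  0.83  0.61]
[ 637.3 -212.1    8. ]
shift cm [ 0.13  0.03 -0.02]
turn [-0.007 -0.002  0.01 ] | 0.01
```

```bash
python3 -m creep '[{"x":0.7,"y":0,"z":-0.7,"ax":0,"ay":0,"az":0,"jaw":1},{"x":2.5,"y":0,"z":-2.5,"ax":0,"ay":0,"az":0,"jaw":1},{"x":2.5,"y":0,"z":-2.5,"ax":0,"ay":0,"az":0,"jaw":1},{"x":2.5,"y":0,"z":-2.5,"ax":0,"ay":0,"az":0,"jaw":1},{"x":2.5,"y":0,"z":-2.5,"ax":0,"ay":0,"az":0,"jaw":1},{"x":2.5,"y":0,"z":-2.5,"ax":0,"ay":0,"az":0,"jaw":1},{"x":2.5,"y":0,"z":-2.5,"ax":0,"ay":0,"az":0,"jaw":1},{"x":0,"y":0,"z":0,"ax":0,"ay":0,"az":0,"jaw":1}]'
python3 - <<'E'
from h import *
st(); img,X=cloud('wrist'); save('w5',cv2.resize(img,(480,360)))
E
```

```text
time_s: 16.65
eef_pos: [637.6, -212.5, 234.1]
orientation: [-0.085, 0.898, 0.213, 0.376]
contact_force: [-0.3, -1.0, -1.9]
finger_gap: 37.7
finger_force: 70.8
t 16.6 tcp [ 637.6 -212.5  234.1] x [0.63 0.32 0.71] y [ 0.45 -0.89  0.01] z [ 0.64  0.31 -0.7 ]
F [-0.3 -1.  -1.9] gap 37.7 ff 70.8 q [ 0.28  0.09  0.39  1.91 -0.93  0.98  0.04]
```

View pics/w5.png

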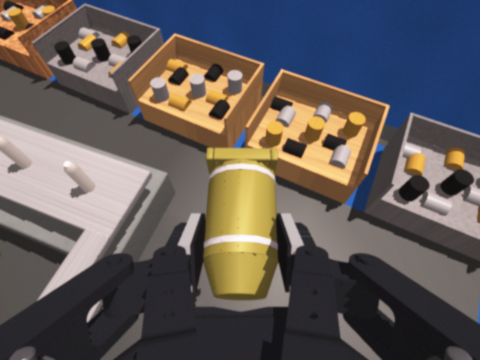

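Housing B is gripped squarely, with the mouth toward tool +x. Next I go to vertical, yaw, then carry it to peg0.

```bash
python3 -m creep '[{"x":0,"y":0,"z":0,"ax":0,"ay":-0.131,"az":0,"jaw":1},{"x":0,"y":0,"z":0,"ax":0,"ay":-0.131,"az":0,"jaw":1},{"x":0,"y":0,"z":0,"ax":0,"ay":-0.131,"az":0,"jaw":1},{"x":0,"y":0,"z":0,"ax":0,"ay":-0.131,"az":0,"jaw":1},{"x":0,"y":0,"z":0,"ax":0,"ay":-0.131,"az":0,"jaw":1},{"x":0,"y":0,"z":0,"ax":0,"ay":-0.131,"az":0,"jaw":1},{"x":0,"y":0,"z":0,"ax":0,"ay":0,"az":-0.135,"jaw":1},{"x":0,"y":0,"z":0,"ax":0,"ay":0,"az":-0.135,"jaw":1},{"x":0,"y":0,"z":0,"ax":0,"ay":0,"az":-0.135,"jaw":1},{"x":0,"y":0,"z":0,"ax":0,"ay":0,"az":-0.135,"jaw":1},{"x":0,"y":0,"z":0,"ax":0,"ay":0,"az":-0.135,"jaw":1},{"x":0,"y":0,"z":0,"ax":0,"ay":0,"az":-0.135,"jaw":1}]' >/dev/null
python3 -m creep '[{"x":0,"y":0,"z":0,"ax":0,"ay":0,"az":-0.135,"jaw":1},{"x":0,"y":0,"z":0,"ax":0,"ay":0,"az":-0.135,"jaw":1},{"x":0,"y":0,"z":0,"ax":0,"ay":0,"az":-0.135,"jaw":1},{"x":0,"y":0,"z":0,"ax":0,"ay":0,"az":-0.135,"jaw":1},{"x":0,"y":0,"z":0,"ax":0,"ay":0,"az":-0.135,"jaw":1},{"x":0,"y":0,"z":0,"ax":0,"ay":0,"az":-0.135,"jaw":1},{"x":0,"y":0,"z":0,"ax":0,"ay":0,"az":-0.135,"jaw":1},{"x":0,"y":0,"z":0,"ax":0,"ay":0,"az":-0.135,"jaw":1},{"x":0,"y":0,"z":0,"ax":0,"ay":0,"az":0,"jaw":1},{"x":0,"y":0,"z":0,"ax":0,"ay":0,"az":0,"jaw":1}]'
cat > pl.py <<'E'
from h import *
import sys
# python3 pl.py px py fdeg up cx cz [vert]: shift to place pose; centre = TCP + cx*x + cz*z
px,py,f,up,cx,cz=map(float,sys.argv[1:7]); h=np.radians(f); fv=np.array([np.cos(h),np.sin(h),0]); Z=np.array([0,0,1])
z=(fv-Z)/2**.5; x=(-Z-fv)/2**.5
tgt=np.array([px,py,143])-cx*x-cz*z+up*Z
st(); print(tgt.round(1)); go(tgt,R.from_matrix(np.stack([x,np.cross(z,x),z],1)))
E
python3 pl.py 636.5 -21 -45 100 1.3 -17.3
python3 - <<'E'
from h import *
img,X=cloud('wrist'); save('w6',cv2.resize(img,(480,360))); np.save('w6.npy',X)
# peg tops seen by side/scene: brightest white peg pts above z=135
for n in ['scene','side']:
    im,X=cloud(n); hsv=cv2.cvtColor(im,cv2.COLOR_RGB2HSV); z=X[...,2]
    m=(z>118)&(z<162)&(hsv[...,1]<60)&(hsv[...,2]>120)&(X[...,0]>590)&(X[...,0]<660)&(X[...,1]>-60)&(X[...,1]<270)
    k,l,s,c=cv2.connectedComponentsWithStats(m.astype(np.uint8))
    for i in range(1,k):
        if s[i,4]>25: q=X[l==i]; print(n,c[i].round(),s[i,4],((q.min(0)+q.max(0))/2).round(1), np.median(q,0).round(1))
E
```

```text
time_s: 18.9
eef_pos: [634.7, -210.7, 225.0]
orientation: [-0.002, 0.386, 0.923, -0.0]
contact_force: [-0.3, -0.3, -2.3]
finger_gap: 37.7
finger_force: 70.9
t 18.9 tcp [ 634.7 -210.7  225. ] x [-0.7   0.71  0.  ] y [ 0.71  0.7  -0.  ] z [-0.  0. -1.]
F [-0.3 -0.3 -2.3] gap 37.7 ff 70.9 q [ 0.21  0.35  0.09  1.37 -0.03  1.42  1.08]
[645.8 -30.3 231.7]
shift cm [12.06 13.46 -0.66]
turn [-0.005 -0.788 -0.005] | 0.79
scene [442. 277.] 71 [613.9 247.2 137.1] [614.6 245.7 137.7]
scene [406. 283.] 69 [621.8 157.2 137.1] [623.7 156.7 137.8]
scene [370. 289.] 71 [631.1  68.5 137. ] [632.8  67.2 137.8]
scene [332. 295.] 70 [640.7 -20.7 138.2] [641.6 -21.7 138.7]
side [329. 175.] 52 [608.7 245.3 136.3] [607.7 243.6 136.5]
side [343. 191.] 54 [618.1 155.9 136.7] [617.2 153.9 137. ]
side [358. 209.] 63 [627.8  65.8 136. ] [625.3  65.1 138.8]
side [376. 229.] 68 [636.2 -22.2 135.7] [634.4 -24.5 135.8]
```

```bash
python3 -m creep '[{"x":3,"y":3.4,"z":-0.3,"ax":0,"ay":0,"az":0,"jaw":1},{"x":3,"y":3.4,"z":-0.3,"ax":0,"ay":0,"az":0,"jaw":1},{"x":3,"y":3.4,"z":-0.2,"ax":0,"ay":0,"az":0,"jaw":1},{"x":3,"y":3.3,"z":0,"ax":0,"ay":0,"az":0,"jaw":1},{"x":0,"y":0,"z":0,"ax":0,"ay":-0.131,"az":0,"jaw":1},{"x":0,"y":0,"z":0,"ax":0,"ay":-0.131,"az":0,"jaw":1},{"x":0,"y":0,"z":0,"ax":0,"ay":-0.131,"az":0,"jaw":1},{"x":0,"y":0,"z":0,"ax":0,"ay":-0.131,"az":0,"jaw":1},{"x":0,"y":0,"z":0,"ax":0,"ay":-0.131,"az":0,"jaw":1},{"x":0,"y":0,"z":0,"ax":0,"ay":-0.131,"az":0,"jaw":1},{"x":0,"y":0,"z":0,"ax":0,"ay":0,"az":0,"jaw":1},{"x":0,"y":0,"z":0,"ax":0,"ay":0,"az":0,"jaw":1}]' | grep -E "gap|ff"
python3 pl.py 637.5 -21 -45 60 1.3 -17.3
cat > look.py <<'E'
from h import *
import sys
px,py=float(sys.argv[1]),float(sys.argv[2])
T=[]
for n in ['scene','side']:
    im,X=cloud(n); u,v=proj(n,[px,py,170]); u,v=int(u),int(v)
    x0=min(max(u-50,0),540);y0=min(max(v-50,0),380)
    T.append(cv2.resize(im[y0:y0+100,x0:x0+100],(400,400),interpolation=3))
    hsv=cv2.cvtColor(im,cv2.COLOR_RGB2HSV)
    m=(hsv[...,0]>18)&(hsv[...,0]<36)&(hsv[...,1]>90)&(abs(X[...,0]-px)<60)&(abs(X[...,1]-py)<60)&(X[...,2]>100)
    q=X[m]
    if len(q): 
        lo=q[q[:,2]<np.percentile(q[:,2],20)]
        print(n,len(q),'mid',((np.percentile(q,2,axis=0)+np.percentile(q,98,axis=0))/2).round(1),'zrange',np.percentile(q[:,2],[1,99]).round(1))
save(sys.argv[3],np.hstack(T))
E
python3 look.py 637 -21 l1
```

```text
finger_gap: 37.5
t 20.2 tcp [646.4 -30.4 234.2] x [-0.5   0.5  -0.71] y [ 0.71  0.7  -0.  ] z [ 0.5  -0.5  -0.71]
F [ 0.4 -0.5 -1.9] gap 37.5 ff 71.1 q [-0.3   0.04 -0.09  1.96  0.89  1.01 -0.06]
[646.8 -30.3 191.7]
shift cm [2.99 0.04 3.03]
turn [-0.003 -0.003 -0.001] | 0.0
scene 467 mid [644.9 -23.2 249.6] zrange [211.5 287. ]
side 445 mid [636.2 -29.2 248.9] zrange [211.3 286.6]
```

View pics/l1.png

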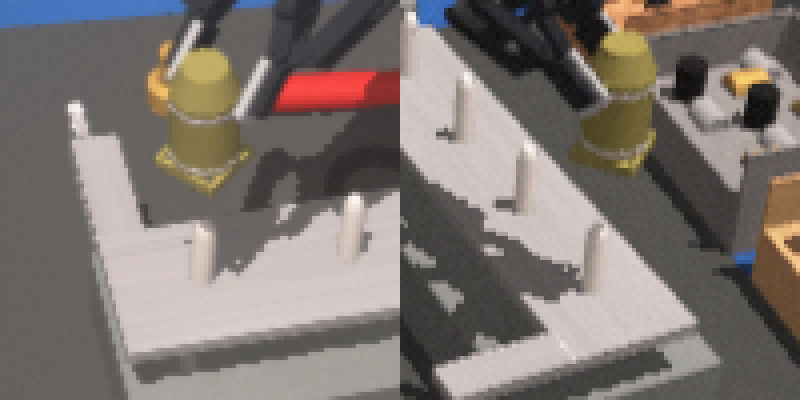

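```bash
python3 -m creep '[{"x":1.5,"y":0,"z":1.5,"ax":0,"ay":0,"az":0,"jaw":1},{"x":1.5,"y":0,"z":1.5,"ax":0,"ay":0,"az":0,"jaw":1},{"x":0,"y":0,"z":0,"ax":0,"ay":0,"az":0,"jaw":1},{"x":1,"y":0,"z":1,"ax":0,"ay":0,"az":0,"jaw":1},{"x":1,"y":0,"z":1,"ax":0,"ay":0,"az":0,"jaw":1},{"x":1,"y":0,"z":1,"ax":0,"ay":0,"az":0,"jaw":1},{"x":0,"y":0,"z":0,"ax":0,"ay":0,"az":0,"jaw":1}]' | grep -E "gap|force"
python3 pl.py 637.5 -21 -45 0 1.3 -17.3; python3 look.py 637 -21 l2
```

```text
contact_force: [-0.7, -0.0, -2.2]
finger_gap: 37.1
finger_force: 71.1
t 21.1 tcp [646.8 -32.1 149.4] x [-0.5   0.5  -0.71] y [ 0.71  0.7  -0.  ] z [ 0.5  -0.5  -0.71]
F [-0.7 -0.  -2.2] gap 37.1 ff 71.1 q [-0.31  0.14 -0.09  2.04  1.    0.91 -0.24]
[646.8 -30.3 131.7]
shift cm [1.35 0.13 1.16]
turn [-0.006 -0.001 -0.003] | 0.01
scene 416 mid [645.9 -24.7 164.7] zrange [126.4 203.1]
side 381 mid [634.9 -26.9 164.6] zrange [127.4 201.2]
```

```bash
python3 -m creep '[{"x":0.6,"y":0.1,"z":0.6,"ax":0,"ay":0,"az":0,"jaw":1},{"x":0.5,"y":0,"z":0.5,"ax":0,"ay":0,"az":0,"jaw":1},{"x":0.15,"y":0,"z":0.15,"ax":0,"ay":0,"az":0,"jaw":1},{"x":0,"y":0,"z":0,"ax":0,"ay":0,"az":0,"jaw":1}]' | grep -E "pos|gap|force"; python3 -m creep '[{"x":0.15,"y":0,"z":0.15,"ax":0,"ay":0,"az":0,"jaw":1},{"x":0,"y":0,"z":0,"ax":0,"ay":0,"az":0,"jaw":1}]' | grep -E "pos|gap|force";  python3 look.py 637 -21 l2
```

```text
eef_pos: [647.1, -30.2, 131.4]
contact_force: [1.1, 0.8, -2.5]
finger_gap: 37.6
finger_force: 71.2
eef_pos: [647.7, -29.9, 130.2]
contact_force: [0.2, -0.4, -1.5]
finger_gap: 37.7
finger_force: 71.2
scene 392 mid [646.5 -22.8 145.6] zrange [106.8 183.6]
side 375 mid [636.  -26.8 143.9] zrange [106.4 180.8]
```

```bash
python3 -m creep '[{"x":0.1,"y":0,"z":0.1,"ax":0,"ay":0,"az":0,"jaw":1},{"x":0.05,"y":0,"z":0.05,"ax":0,"ay":0,"az":0,"jaw":1},{"x":0,"y":0,"z":0,"ax":0,"ay":0,"az":0,"jaw":1}]' | grep -E "pos|gap|contact"; python3 -m creep '[{"x":0.1,"y":0,"z":0.1,"ax":0,"ay":0,"az":0,"jaw":1},{"x":0,"y":0,"z":0,"ax":0,"ay":0,"az":0,"jaw":1}]' | grep -E "pos|contact"
```

```text
eef_pos: [648.2, -30.2, 130.1]
contact_force: [-4.7, 2.1, 6.8]
finger_gap: 37.5
eef_pos: [648.7, -30.3, 130.0]
contact_force: [-6.0, 2.2, 10.5]
```

```bash
python3 -m creep '[{"x":-0.05,"y":0,"z":-0.05,"ax":0,"ay":0,"az":0,"jaw":0.5},{"x":0,"y":0,"z":0,"ax":0,"ay":0,"az":0,"jaw":0.3},{"x":0,"y":0,"z":0,"ax":0,"ay":0,"az":0,"jaw":0.3},{"x":0,"y":0,"z":0,"ax":0,"ay":0,"az":0,"jaw":0.3},{"x":0,"y":0,"z":-1.5,"ax":0,"ay":0,"az":0,"jaw":0.3},{"x":0,"y":0,"z":-3,"ax":0,"ay":0,"az":0,"jaw":0.3},{"x":0,"y":0,"z":-4,"ax":0,"ay":0,"az":0,"jaw":0.3},{"x":0,"y":0,"z":-4,"ax":0,"ay":0,"az":0,"jaw":0},{"x":0,"y":0,"z":-4,"ax":0,"ay":0,"az":0,"jaw":0},{"x":0,"y":0,"z":0,"ax":0,"ay":0,"az":0,"jaw":0}]' | grep -E "pos|gap|contact"; python3 look.py 637 -21 l3; python3 hs.py side scene
```

```text
eef_pos: [565.5, 58.8, 249.2]
contact_force: [0.1, 1.0, 0.8]
finger_gap: 85.0
scene 393 mid [647.1 -21.9 145.8] zrange [108.5 183.2]
side 403 mid [636.6 -28.4 143.7] zrange [106.8 180.4]
t 23.4 tcp [565.1  54.  244.9] x [-0.5   0.5  -0.71] y [0.71 0.71 0.  ] z [ 0.5  -0.5  -0.71]
F [-0.6  0.2  0.1] gap 85.4 ff 0.0 q [-0.43 -0.05 -0.21  2.02  0.85  1.18 -0.19]Traceback (most recent call last):
  File "hs.py", line 24, in <module>
    im=find(n)
  File "hs.py", line 20, in find
    we=[np.ptp(nn[(t>L-8)]),np.ptp(nn[t<-L+8])]
        ~~~~~~^^^^^^^^^^^^^
    return _methods._ptp(a, axis=axis, out=out, **kwargs)
           ~~~~~~~~~~~~~^^^^^^^^^^^^^^^^^^^^^^^^^^^^^^^^^
    umr_maximum(a, axis, None, out, keepdims),
    ~~~~~~~~~~~^^^^^^^^^^^^^^^^^^^^^^^^^^^^^^
ValueError: zero-size array to reduction operation maximum which has no identity
```

View pics/l3.png

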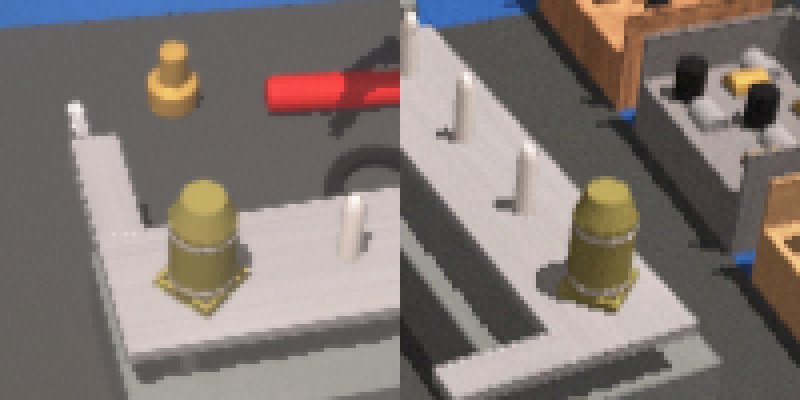

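Housing 1 stands flat over peg0 in both tiles. Back for the housing near (494,-241): vertical, yaw, tilt, then measure.

```bash
sed -i "s/        L=max(w,h)\/2/        L=max(w,h)\/2\n        if max(w,h)>90 or min(w,h)<30: continue/" hs.py
python3 -m creep '[{"x":0,"y":0,"z":-1,"ax":0,"ay":0.131,"az":0,"jaw":0},{"x":0,"y":0,"z":-1,"ax":0,"ay":0.131,"az":0,"jaw":0},{"x":0,"y":0,"z":0,"ax":0,"ay":0.131,"az":0,"jaw":0},{"x":0,"y":0,"z":0,"ax":0,"ay":0.131,"az":0,"jaw":0},{"x":0,"y":0,"z":0,"ax":0,"ay":0.131,"az":0,"jaw":0},{"x":0,"y":0,"z":0,"ax":0,"ay":0.131,"az":0,"jaw":0},{"x":0,"y":-4,"z":0,"ax":0,"ay":0,"az":0,"jaw":0},{"x":0,"y":-4,"z":0,"ax":0,"ay":0,"az":0,"jaw":0},{"x":-3,"y":-4,"z":0,"ax":0,"ay":0,"az":0,"jaw":0},{"x":-4,"y":-3,"z":0,"ax":0,"ay":0,"az":0,"jaw":0},{"x":-4,"y":-2.5,"z":0,"ax":0,"ay":0,"az":0,"jaw":0},{"x":-4,"y":-2.5,"z":0,"ax":0,"ay":0,"az":0,"jaw":0}]' >/dev/null
python3 -m creep '[{"x":0,"y":0,"z":0,"ax":0,"ay":0,"az":0.142,"jaw":0},{"x":0,"y":0,"z":0,"ax":0,"ay":0,"az":0.142,"jaw":0},{"x":0,"y":0,"z":0,"ax":0,"ay":0,"az":0.142,"jaw":0},{"x":0,"y":0,"z":0,"ax":0,"ay":0,"az":0.142,"jaw":0},{"x":0,"y":0,"z":0,"ax":0,"ay":0,"az":0.142,"jaw":0},{"x":0,"y":0,"z":0,"ax":0,"ay":0,"az":0.142,"jaw":0},{"x":0,"y":0,"z":0,"ax":0,"ay":0,"az":0.142,"jaw":0},{"x":0,"y":0,"z":0,"ax":0,"ay":0,"az":0.142,"jaw":0},{"x":0,"y":0,"z":0,"ax":0,"ay":0,"az":0.142,"jaw":0},{"x":0,"y":0,"z":0,"ax":0,"ay":0,"az":0,"jaw":0}]' >/dev/null
python3 -m creep '[{"x":0,"y":0,"z":0,"ax":0,"ay":0.131,"az":0,"jaw":0},{"x":0,"y":0,"z":0,"ax":0,"ay":0.131,"az":0,"jaw":0},{"x":0,"y":0,"z":0,"ax":0,"ay":0.131,"az":0,"jaw":0},{"x":0,"y":0,"z":0,"ax":0,"ay":0.131,"az":0,"jaw":0},{"x":0,"y":0,"z":0,"ax":0,"ay":0.131,"az":0,"jaw":0},{"x":0,"y":0,"z":0,"ax":0,"ay":0.131,"az":0,"jaw":0},{"x":0,"y":0,"z":0,"ax":0,"ay":0,"az":0,"jaw":0}]' >/dev/null
python3 hs.py side scene wrist;python3 pk.py 494.4 -240.6 61.7 60
```

```text
t 26.4 tcp [ 516.5 -189.4  254.1] x [0.35 0.62 0.71] y [ 0.88 -0.48 -0.01] z [ 0.34  0.62 -0.71]
F [ 0.2  0.  -0.8] gap 85.3 ff 0.0 q [ 0.32  0.22  0.53  1.74 -0.83  1.57  0.52]
side 0.97 [344, 320, 362, 359] c [ 492.8 -244.8] size [79. 40.] dir [0.483 0.876] ang 61.1 w+/- [40. 28.] zmax 42.5
side 0.81 [359, 385, 388, 430] c [ 465.1 -401.9] size [78. 41.] dir [0.715 0.699] ang 44.3 w+/- [41. 30.] zmax 42.9
t 26.8 tcp [ 520.8 -183.7  260.1] x [0.33 0.62 0.71] y [ 0.88 -0.47  0.  ] z [ 0.33  0.62 -0.71]
F [ 0.2 -0.5  0.3] gap 85.5 ff 0.0 q [ 0.32  0.22  0.53  1.74 -0.83  1.57  0.51]
[ 500.1 -230.    68. ]
shift cm [-17.15   0.32  10.03]
turn [0.    0.001 0.003] | 0.0
```

```bash
python3 -m creep '[{"x":-3.4,"y":0.1,"z":2,"ax":0,"ay":0,"az":0,"jaw":0},{"x":-3.4,"y":0.1,"z":2,"ax":0,"ay":0,"az":0,"jaw":0},{"x":-3.4,"y":0.1,"z":2,"ax":0,"ay":0,"az":0,"jaw":0},{"x":-3.4,"y":0,"z":2,"ax":0,"ay":0,"az":0,"jaw":0},{"x":-3.4,"y":0,"z":2,"ax":0,"ay":0,"az":0,"jaw":0},{"x":0,"y":0,"z":0,"ax":0,"ay":0,"az":0,"jaw":0},{"x":0,"y":0,"z":0,"ax":0,"ay":0,"az":0,"jaw":0}]' >/dev/null; python3 hs.py wrist;python3 pk.py 494.4 -240.6 61.7 0
```

```text
t 27.4 tcp [ 499.7 -229.3   69. ] x [0.34 0.62 0.71] y [ 0.88 -0.47 -0.  ] z [ 0.34  0.62 -0.71]
F [ 1.  -0.5  0.1] gap 85.5 ff 0.0 q [ 0.43  0.5   0.51  1.83 -0.94  1.43  0.87]
wrist 0.76 [282, 264, 359, 416] c [ 494.  -240.5] size [76. 40.] dir [0.472 0.882] ang 61.8 w+/- [40. 32.] zmax 42.5
t 27.6 tcp [ 500.6 -230.1   70.6] x [0.33 0.62 0.71] y [ 0.88 -0.47  0.  ] z [ 0.34  0.62 -0.71]
F [-0.1 -0.6 -0. ] gap 85.5 ff 0.0 q [ 0.43  0.49  0.52  1.83 -0.94  1.43  0.87]
[ 500.1 -230.     8. ]
shift cm [-4.44 -0.07  4.42]
turn [ 0.003 -0.     0.003] | 0.0
```

```bash
python3 -m creep '[{"x":-1.5,"y":0,"z":1.5,"ax":0,"ay":0,"az":0,"jaw":0},{"x":-1.5,"y":0,"z":1.5,"ax":0,"ay":0,"az":0,"jaw":0},{"x":-1.4,"y":0,"z":1.4,"ax":0,"ay":0,"az":0,"jaw":0},{"x":0,"y":0,"z":0,"ax":0,"ay":0,"az":0,"jaw":0},{"x":0,"y":0,"z":0,"ax":0,"ay":0,"az":0,"jaw":1},{"x":0,"y":0,"z":0,"ax":0,"ay":0,"az":0,"jaw":1},{"x":0,"y":0,"z":0,"ax":0,"ay":0,"az":0,"jaw":1},{"x":0,"y":0,"z":0,"ax":0,"ay":0,"az":0,"jaw":1},{"x":0,"y":0,"z":0,"ax":0,"ay":0,"az":0,"jaw":1},{"x":0,"y":0,"z":0,"ax":0,"ay":0,"az":0,"jaw":1}]' 80 | grep -E "pos|gap|force"; python3 -c "
from h import *
s=read_state();o=s['orientation'];C=R.from_quat([o[1],o[2],o[3],o[0]]);print(C.inv().apply(np.array([494.2,-240.6,20])-s['eef_pos']).round(1))"
python3 -m creep '[{"x":0.7,"y":0,"z":-0.7,"ax":0,"ay":0,"az":0,"jaw":1},{"x":2.5,"y":0,"z":-2.5,"ax":0,"ay":0,"az":0,"jaw":1},{"x":2.5,"y":0,"z":-2.5,"ax":0,"ay":0,"az":0,"jaw":1},{"x":2.5,"y":0,"z":-2.5,"ax":0,"ay":0,"az":0,"jaw":1},{"x":2.5,"y":0,"z":-2.5,"ax":0,"ay":0,"az":0,"jaw":1},{"x":2.5,"y":0,"z":-2.5,"ax":0,"ay":0,"az":0,"jaw":1},{"x":2.5,"y":0,"z":-2.5,"ax":0,"ay":0,"az":0,"jaw":1},{"x":0,"y":0,"z":0,"ax":0,"ay":0,"az":0,"jaw":1}]'| grep -E "pos|gap|force"
```

```text
eef_pos: [499.5, -231.2, 7.6]
contact_force: [-1.2, -2.0, 6.4]
finger_gap: 37.1
finger_force: 79.9
[  1.1  -0.1 -16.4]
eef_pos: [500.2, -231.8, 233.3]
contact_force: [-0.2, -0.1, -1.4]
finger_gap: 37.2
finger_force: 80.6
```

```bash
python3 -m creep '[{"x":0,"y":0,"z":0,"ax":0,"ay":-0.131,"az":0,"jaw":1},{"x":0,"y":0,"z":0,"ax":0,"ay":-0.131,"az":0,"jaw":1},{"x":0,"y":0,"z":0,"ax":0,"ay":-0.131,"az":0,"jaw":1},{"x":0,"y":0,"z":0,"ax":0,"ay":-0.131,"az":0,"jaw":1},{"x":0,"y":0,"z":0,"ax":0,"ay":-0.131,"az":0,"jaw":1},{"x":0,"y":0,"z":0,"ax":0,"ay":-0.131,"az":0,"jaw":1},{"x":0,"y":0,"z":0,"ax":0,"ay":0,"az":0,"jaw":1}]' >/dev/null
python3 -m creep '[{"x":0,"y":0,"z":0,"ax":0,"ay":0,"az":-0.142,"jaw":1},{"x":0,"y":0,"z":0,"ax":0,"ay":0,"az":-0.142,"jaw":1},{"x":0,"y":0,"z":0,"ax":0,"ay":0,"az":-0.142,"jaw":1},{"x":0,"y":0,"z":0,"ax":0,"ay":0,"az":-0.142,"jaw":1},{"x":0,"y":0,"z":0,"ax":0,"ay":0,"az":-0.142,"jaw":1},{"x":0,"y":0,"z":0,"ax":0,"ay":0,"az":-0.142,"jaw":1},{"x":0,"y":0,"z":0,"ax":0,"ay":0,"az":-0.142,"jaw":1},{"x":0,"y":0,"z":0,"ax":0,"ay":0,"az":-0.142,"jaw":1},{"x":0,"y":0,"z":0,"ax":0,"ay":0,"az":-0.142,"jaw":1},{"x":0,"y":0,"z":0,"ax":0,"ay":0,"az":0,"jaw":1},{"x":0,"y":0,"z":0,"ax":0,"ay":0,"az":0,"jaw":1}]' | grep -E "gap|force"
python3 pl.py 628.5 68 -45 105 1.1 -16.4
```

```text
contact_force: [0.1, 0.2, -2.2]
finger_gap: 37.0
finger_force: 80.6
t 31.1 tcp [ 498.  -230.4  227. ] x [-0.7   0.71  0.  ] y [ 0.71  0.7  -0.  ] z [-0.  0. -1.]
F [ 0.1  0.2 -2.2] gap 37.0 ff 80.6 q [ 0.02  0.1   0.39  1.69 -0.04  1.37  1.2 ]
[637.2  59.3 237.2]
shift cm [10.87 30.24 -1.02]
turn [-0.004 -0.787 -0.007] | 0.79
```

```bash
python3 -m creep '[{"x":1.36,"y":3.78,"z":-0.5,"ax":0,"ay":0,"az":0,"jaw":1},{"x":1.36,"y":3.78,"z":-0.5,"ax":0,"ay":0,"az":0,"jaw":1},{"x":1.36,"y":3.78,"z":0,"ax":0,"ay":0,"az":0,"jaw":1},{"x":1.36,"y":3.78,"z":0,"ax":0,"ay":0,"az":0,"jaw":1},{"x":1.36,"y":3.78,"z":0,"ax":0,"ay":0,"az":0,"jaw":1},{"x":1.36,"y":3.78,"z":0,"ax":0,"ay":0,"az":0,"jaw":1},{"x":1.36,"y":3.78,"z":0,"ax":0,"ay":0,"az":0,"jaw":1},{"x":1.36,"y":3.78,"z":0,"ax":0,"ay":0,"az":0,"jaw":1},{"x":0,"y":0,"z":0,"ax":0,"ay":0,"az":0,"jaw":1}]' | grep -E "gap|force"
python3 -m creep '[{"x":0,"y":0,"z":0,"ax":0,"ay":-0.131,"az":0,"jaw":1},{"x":0,"y":0,"z":0,"ax":0,"ay":-0.131,"az":0,"jaw":1},{"x":0,"y":0,"z":0,"ax":0,"ay":-0.131,"az":0,"jaw":1},{"x":0,"y":0,"z":0,"ax":0,"ay":-0.131,"az":0,"jaw":1},{"x":0,"y":0,"z":0,"ax":0,"ay":-0.131,"az":0,"jaw":1},{"x":0,"y":0,"z":0,"ax":0,"ay":-0.131,"az":0,"jaw":1},{"x":0,"y":0,"z":0,"ax":0,"ay":0,"az":0,"jaw":1},{"x":0,"y":0,"z":0,"ax":0,"ay":0,"az":0,"jaw":1}]' | grep -E "gap"
python3 look.py 628.5 68 l4; python3 pl.py 628.5 68 -45 18 1.1 -16.4
```

```text
contact_force: [-0.3, 0.7, -2.0]
finger_gap: 37.6
finger_force: 80.8
finger_gap: 36.9
scene 460 mid [635.6  66.1 251.1] zrange [212.3 289.5]
side 410 mid [626.4  59.5 251.6] zrange [214.4 288.2]
t 33.0 tcp [637.8  58.3 238.8] x [-0.5   0.5  -0.71] y [0.71 0.7  0.  ] z [ 0.5  -0.5  -0.71]
F [ 0.1 -0.2 -1.8] gap 37.4 ff 80.9 q [-0.65  0.09  0.09  1.9   0.86  1.13 -0.16]
[637.2  59.3 150.2]
shift cm [6.33 0.02 6.2 ]
turn [-0.004 -0.001 -0.006] | 0.01
```

```bash
python3 -m creep '[{"x":1.5,"y":0,"z":1.5,"ax":0,"ay":0,"az":0,"jaw":1},{"x":1.5,"y":0,"z":1.5,"ax":0,"ay":0,"az":0,"jaw":1},{"x":0,"y":0,"z":0,"ax":0,"ay":0,"az":0,"jaw":1},{"x":1.1,"y":0,"z":1.1,"ax":0,"ay":0,"az":0,"jaw":1},{"x":1.1,"y":0,"z":1.1,"ax":0,"ay":0,"az":0,"jaw":1},{"x":1.1,"y":0,"z":1,"ax":0,"ay":0,"az":0,"jaw":1},{"x":0,"y":0,"z":0,"ax":0,"ay":0,"az":0,"jaw":1}]' | grep -E "gap|contact"
python3 -m creep '[{"x":0.5,"y":0,"z":0.5,"ax":0,"ay":0,"az":0,"jaw":1},{"x":0.5,"y":0,"z":0.5,"ax":0,"ay":0,"az":0,"jaw":1},{"x":0.2,"y":0,"z":0.2,"ax":0,"ay":0,"az":0,"jaw":1},{"x":0,"y":0,"z":0,"ax":0,"ay":0,"az":0,"jaw":1}]' | grep -E "pos|gap|contact"; python3 -m creep '[{"x":0.15,"y":0,"z":0.15,"ax":0,"ay":0,"az":0,"jaw":1},{"x":0,"y":0,"z":0,"ax":0,"ay":0,"az":0,"jaw":1}]' | grep -E "pos|gap|contact";  python3 look.py 628.5 68 l4;python3 pl.py 628.5 68 -45 0 1.1 -16.4
```

```text
contact_force: [-1.1, -0.0, -1.9]
finger_gap: 37.1
eef_pos: [636.0, 60.5, 131.7]
contact_force: [-0.1, -0.2, -1.8]
finger_gap: 37.0
eef_pos: [636.4, 60.6, 130.2]
contact_force: [0.2, 0.5, -2.0]
finger_gap: 37.2
scene 387 mid [635.5  65.4 145.5] zrange [108.1 182.9]
side 343 mid [624.6  64.3 143.7] zrange [106.6 180.1]
t 34.4 tcp [636.3  60.6 130.3] x [-0.5   0.5  -0.71] y [ 0.71  0.7  -0.  ] z [ 0.5  -0.5  -0.71]
F [ 0.  -0.3 -0.6] gap 37.0 ff 81.0 q [-0.66  0.21  0.1   2.    0.95  0.98 -0.35]
[637.2  59.3 132.2]
shift cm [-0.25 -0.03 -0.02]
turn [-0.003  0.    -0.002] | 0.0
```

```bash
python3 -m creep '[{"x":0.1,"y":0,"z":0.1,"ax":0,"ay":0,"az":0,"jaw":1},{"x":0.1,"y":0,"z":0.1,"ax":0,"ay":0,"az":0,"jaw":1},{"x":0,"y":0,"z":0,"ax":0,"ay":0,"az":0,"jaw":1}]' | grep -E "pos|contact"; python3 -m creep '[{"x":0.05,"y":0,"z":0.05,"ax":0,"ay":0,"az":0,"jaw":1},{"x":0,"y":0,"z":0,"ax":0,"ay":0,"az":0,"jaw":1}]' | grep -E "pos|contact"
```

```text
eef_pos: [636.9, 60.5, 130.1]
contact_force: [-6.9, 1.2, 10.0]
eef_pos: [637.0, 60.4, 130.1]
contact_force: [-9.4, 1.1, 13.2]
```

```bash
python3 -m creep '[{"x":-0.1,"y":0,"z":-0.1,"ax":0,"ay":0,"az":0,"jaw":0.5},{"x":0,"y":0,"z":0,"ax":0,"ay":0,"az":0,"jaw":0.3},{"x":0,"y":0,"z":0,"ax":0,"ay":0,"az":0,"jaw":0.3},{"x":0,"y":0,"z":0,"ax":0,"ay":0,"az":0,"jaw":0.3},{"x":0,"y":0,"z":-1.5,"ax":0,"ay":0,"az":0,"jaw":0.3},{"x":0,"y":0,"z":-3,"ax":0,"ay":0,"az":0,"jaw":0.3},{"x":0,"y":0,"z":-4,"ax":0,"ay":0,"az":0,"jaw":0.3},{"x":0,"y":0,"z":-4,"ax":0,"ay":0,"az":0,"jaw":0},{"x":0,"y":0,"z":-4,"ax":0,"ay":0,"az":0,"jaw":0},{"x":0,"y":0,"z":0,"ax":0,"ay":0,"az":0,"jaw":0}]' | grep -E "pos|gap|contact"; python3 look.py 628.5 68 l5
python3 -m creep '[{"x":0,"y":0,"z":-1,"ax":0,"ay":0.131,"az":0,"jaw":0},{"x":0,"y":0,"z":-1,"ax":0,"ay":0.131,"az":0,"jaw":0},{"x":0,"y":0,"z":0,"ax":0,"ay":0.131,"az":0,"jaw":0},{"x":0,"y":0,"z":0,"ax":0,"ay":0.131,"az":0,"jaw":0},{"x":0,"y":0,"z":0,"ax":0,"ay":0.131,"az":0,"jaw":0},{"x":0,"y":0,"z":0,"ax":0,"ay":0.131,"az":0,"jaw":0},{"x":0,"y":0,"z":0,"ax":0,"ay":0,"az":0,"jaw":0}]' >/dev/null; python3 hs.py side scene; python3 -c "
from h import *
go([500,-350,255])"
```

```text
eef_pos: [553.6, 149.9, 249.4]
contact_force: [0.3, 0.8, -0.0]
finger_gap: 85.4
scene 398 mid [635.9  66.5 145.2] zrange [106.8 182.9]
side 355 mid [624.9  60.6 143.9] zrange [107.4 180.2]
t 36.6 tcp [547.4 145.4 258.2] x [-0.7   0.72  0.  ] y [ 0.72  0.7  -0.  ] z [-0. -0. -1.]
F [-0.  -1.3 -0.1] gap 85.7 ff 0.0 q [-0.51  0.12  0.23  1.59 -0.03  1.43  0.49]
side 0.97 [359, 386, 389, 430] c [ 464.9 -401.8] size [78. 40.] dir [0.725 0.689] ang 43.6 w+/- [40. 30.] zmax 43.2
shift cm [-32.57 -38.6    0.43]
```

View pics/l5.png

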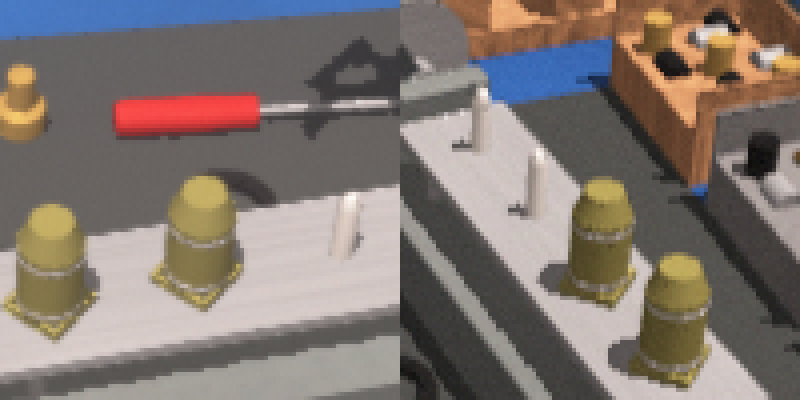

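Both housings stand flat on peg0 and peg1. On to the third.

```bash
python3 -m creep '[{"x":-2.96,"y":-3.51,"z":0,"ax":0,"ay":0,"az":0,"jaw":0},{"x":-2.96,"y":-3.51,"z":0,"ax":0,"ay":0,"az":0,"jaw":0},{"x":-2.96,"y":-3.51,"z":0,"ax":0,"ay":0,"az":0,"jaw":0},{"x":-2.96,"y":-3.51,"z":0,"ax":0,"ay":0,"az":0,"jaw":0},{"x":-2.96,"y":-3.51,"z":0,"ax":0,"ay":0,"az":0,"jaw":0},{"x":-2.96,"y":-3.51,"z":0,"ax":0,"ay":0,"az":0,"jaw":0},{"x":-2.96,"y":-3.51,"z":0,"ax":0,"ay":0,"az":0,"jaw":0},{"x":-2.96,"y":-3.51,"z":0,"ax":0,"ay":0,"az":0,"jaw":0},{"x":-2.96,"y":-3.51,"z":0,"ax":0,"ay":0,"az":0,"jaw":0},{"x":-2.96,"y":-3.51,"z":0,"ax":0,"ay":0,"az":0,"jaw":0},{"x":-2.96,"y":-3.51,"z":0,"ax":0,"ay":0,"az":0,"jaw":0}]' >/dev/null
python3 -m creep '[{"x":0,"y":0,"z":0,"ax":0,"ay":0,"az":0.145,"jaw":0},{"x":0,"y":0,"z":0,"ax":0,"ay":0,"az":0.145,"jaw":0},{"x":0,"y":0,"z":0,"ax":0,"ay":0,"az":0.145,"jaw":0},{"x":0,"y":0,"z":0,"ax":0,"ay":0,"az":0.145,"jaw":0},{"x":0,"y":0,"z":0,"ax":0,"ay":0,"az":0.145,"jaw":0},{"x":0,"y":0,"z":0,"ax":0,"ay":0,"az":0.145,"jaw":0},{"x":0,"y":0,"z":0,"ax":0,"ay":0,"az":0.145,"jaw":0},{"x":0,"y":0,"z":0,"ax":0,"ay":0,"az":0.145,"jaw":0},{"x":0,"y":0,"z":0,"ax":0,"ay":0,"az":0.145,"jaw":0},{"x":0,"y":0,"z":0,"ax":0,"ay":0,"az":0.145,"jaw":0},{"x":0,"y":0,"z":0,"ax":0,"ay":0,"az":0.145,"jaw":0}]' >/dev/null
python3 -m creep '[{"x":0,"y":0,"z":0,"ax":0,"ay":0.131,"az":0,"jaw":0},{"x":0,"y":0,"z":0,"ax":0,"ay":0.131,"az":0,"jaw":0},{"x":0,"y":0,"z":0,"ax":0,"ay":0.131,"az":0,"jaw":0},{"x":0,"y":0,"z":0,"ax":0,"ay":0.131,"az":0,"jaw":0},{"x":0,"y":0,"z":0,"ax":0,"ay":0.131,"az":0,"jaw":0},{"x":0,"y":0,"z":0,"ax":0,"ay":0.131,"az":0,"jaw":0},{"x":0,"y":0,"z":0,"ax":0,"ay":0,"az":0,"jaw":0}]' >/dev/null
python3 hs.py side wrist;python3 pk.py 465.5 -401 44 60
```

```text
t 39.8 tcp [ 496.7 -351.5  255.8] x [0.52 0.48 0.71] y [ 0.68 -0.73 -0.01] z [ 0.51  0.49 -0.71]
F [-0.8 -0.3 -1.5] gap 85.1 ff 0.0 q [ 0.38  0.36  0.8   1.65 -0.97  1.62  0.51]
side 0.63 [356, 384, 388, 432] c [ 465.1 -401.7] size [80. 40.] dir [0.725 0.688] ang 43.5 w+/- [40. 29.] zmax 42.9
t 40.0 tcp [ 502.1 -348.4  260.9] x [0.51 0.49 0.71] y [ 0.69 -0.72  0.  ] z [ 0.51  0.49 -0.71]
F [-0.4 -0.3  1.5] gap 85.5 ff 0.0 q [ 0.37  0.35  0.8   1.64 -0.97  1.62  0.51]
[ 474.1 -392.6   68. ]
shift cm [-17.22   1.25  10.07]
turn [ 0.005  0.001 -0.003] | 0.01
```

```bash
python3 -m creep '[{"x":-3.4,"y":0.25,"z":2,"ax":0,"ay":0,"az":0,"jaw":0},{"x":-3.4,"y":0.25,"z":2,"ax":0,"ay":0,"az":0,"jaw":0},{"x":-3.4,"y":0.25,"z":2,"ax":0,"ay":0,"az":0,"jaw":0},{"x":-3.4,"y":0.25,"z":2,"ax":0,"ay":0,"az":0,"jaw":0},{"x":-3.4,"y":0.25,"z":2,"ax":0,"ay":0,"az":0,"jaw":0},{"x":0,"y":0,"z":0,"ax":0,"ay":0,"az":0,"jaw":0},{"x":0,"y":0,"z":0,"ax":0,"ay":0,"az":0,"jaw":0}]' >/dev/null; python3 hs.py wrist;python3 pk.py 466 -401 44 0
```

```text
t 40.6 tcp [ 474.8 -392.2   70.1] x [0.51 0.49 0.71] y [ 0.69 -0.72  0.  ] z [ 0.51  0.49 -0.71]
F [ 0.3 -0.7 -0.1] gap 85.1 ff 0.0 q [ 0.53  0.64  0.73  1.72 -1.11  1.52  0.84]
wrist 0.91 [280, 264, 359, 415] c [ 465.4 -398.2] size [77. 40.] dir [0.727 0.687] ang 43.4 w+/- [40. 31.] zmax 42.6
t 40.8 tcp [ 475.  -393.4   71.9] x [0.51 0.49 0.71] y [ 0.69 -0.72  0.  ] z [ 0.51  0.49 -0.71]
F [ 0.8 -0.   0.9] gap 85.2 ff 0.0 q [ 0.53  0.64  0.73  1.72 -1.11  1.52  0.84]
[ 474.6 -392.6    8. ]
shift cm [-4.5  -0.1   4.54]
turn [ 0.008 -0.    -0.002] | 0.01
```

```bash
python3 -m creep '[{"x":-1.5,"y":-0.2,"z":1.5,"ax":0,"ay":0,"az":0,"jaw":0},{"x":-1.5,"y":0,"z":1.5,"ax":0,"ay":0,"az":0,"jaw":0},{"x":-1.4,"y":0,"z":1.45,"ax":0,"ay":0,"az":0,"jaw":0},{"x":0,"y":0,"z":0,"ax":0,"ay":0,"az":0,"jaw":0},{"x":0,"y":0,"z":0,"ax":0,"ay":0,"az":0,"jaw":1},{"x":0,"y":0,"z":0,"ax":0,"ay":0,"az":0,"jaw":1},{"x":0,"y":0,"z":0,"ax":0,"ay":0,"az":0,"jaw":1},{"x":0,"y":0,"z":0,"ax":0,"ay":0,"az":0,"jaw":1},{"x":0,"y":0,"z":0,"ax":0,"ay":0,"az":0,"jaw":1},{"x":0,"y":0,"z":0,"ax":0,"ay":0,"az":0,"jaw":1}]' 80 | grep -E "pos|gap|force"; python3 -c "
from h import *
s=read_state();o=s['orientation'];C=R.from_quat([o[1],o[2],o[3],o[0]]);print(C.inv().apply(np.array([465.5,-399.2,20])-s['eef_pos']).round(1))"
python3 -m creep '[{"x":0.7,"y":0,"z":-0.7,"ax":0,"ay":0,"az":0,"jaw":1},{"x":2.5,"y":0,"z":-2.5,"ax":0,"ay":0,"az":0,"jaw":1},{"x":2.5,"y":0,"z":-2.5,"ax":0,"ay":0,"az":0,"jaw":1},{"x":2.5,"y":0,"z":-2.5,"ax":0,"ay":0,"az":0,"jaw":1},{"x":2.5,"y":0,"z":-2.5,"ax":0,"ay":0,"az":0,"jaw":1},{"x":2.5,"y":0,"z":-2.5,"ax":0,"ay":0,"az":0,"jaw":1},{"x":2.5,"y":0,"z":-2.5,"ax":0,"ay":0,"az":0,"jaw":1},{"x":0,"y":0,"z":0,"ax":0,"ay":0,"az":0,"jaw":1}]'| grep -E "pos|gap|force"
python3 -m creep '[{"x":0,"y":0,"z":0,"ax":0,"ay":-0.131,"az":0,"jaw":1},{"x":0,"y":0,"z":0,"ax":0,"ay":-0.131,"az":0,"jaw":1},{"x":0,"y":0,"z":0,"ax":0,"ay":-0.131,"az":0,"jaw":1},{"x":0,"y":0,"z":0,"ax":0,"ay":-0.131,"az":0,"jaw":1},{"x":0,"y":0,"z":0,"ax":0,"ay":-0.131,"az":0,"jaw":1},{"x":0,"y":0,"z":0,"ax":0,"ay":-0.131,"az":0,"jaw":1},{"x":0,"y":0,"z":0,"ax":0,"ay":0,"az":0,"jaw":1}]' | grep -E "gap|force"
```

```text
eef_pos: [472.2, -392.9, 8.4]
contact_force: [-1.4, -1.2, 5.9]
finger_gap: 36.5
finger_force: 79.5
[  1.8   0.  -14.7]
eef_pos: [472.4, -393.7, 234.1]
contact_force: [0.4, 0.0, -1.8]
finger_gap: 36.3
finger_force: 80.5
contact_force: [1.3, 1.7, -2.7]
finger_gap: 37.0
finger_force: 80.5
```

```bash
python3 -m creep '[{"x":0,"y":0,"z":0,"ax":0,"ay":0,"az":-0.147,"jaw":1},{"x":0,"y":0,"z":0,"ax":0,"ay":0,"az":-0.147,"jaw":1},{"x":0,"y":0,"z":0,"ax":0,"ay":0,"az":-0.147,"jaw":1},{"x":0,"y":0,"z":0,"ax":0,"ay":0,"az":-0.147,"jaw":1},{"x":0,"y":0,"z":0,"ax":0,"ay":0,"az":-0.147,"jaw":1},{"x":0,"y":0,"z":0,"ax":0,"ay":0,"az":-0.147,"jaw":1},{"x":0,"y":0,"z":0,"ax":0,"ay":0,"az":-0.147,"jaw":1},{"x":0,"y":0,"z":0,"ax":0,"ay":0,"az":-0.147,"jaw":1},{"x":0,"y":0,"z":0,"ax":0,"ay":0,"az":-0.147,"jaw":1},{"x":0,"y":0,"z":0,"ax":0,"ay":0,"az":-0.147,"jaw":1},{"x":0,"y":0,"z":0,"ax":0,"ay":0,"az":-0.147,"jaw":1},{"x":0,"y":0,"z":0,"ax":0,"ay":0,"az":-0.147,"jaw":1}]' | grep -E "gap"
python3 -m creep '[{"x":0,"y":0,"z":0,"ax":0,"ay":0,"az":0,"jaw":1},{"x":0,"y":0,"z":0,"ax":0,"ay":0,"az":0,"jaw":1}]' | grep -E "gap"
python3 pl.py 620 157 -35 105 1.8 -14.7
```

```text
finger_gap: 37.1
finger_gap: 36.8
t 44.6 tcp [ 470.9 -391.8  227.6] x [-0.81  0.58  0.  ] y [0.58 0.81 0.  ] z [-0.  0. -1.]
F [-0.3 -0.4 -1.4] gap 36.8 ff 80.5 q [ 0.11  0.27  0.66  1.54 -0.16  1.39  1.73]
[629.6 150.3 238.9]
shift cm [18.81 53.26 -1.09]
turn [-0.005 -0.787 -0.013] | 0.79
```

```bash
python3 -m creep '[{"x":1.57,"y":4.44,"z":-0.6,"ax":0,"ay":0,"az":0,"jaw":1},{"x":1.57,"y":4.44,"z":-0.5,"ax":0,"ay":0,"az":0,"jaw":1},{"x":1.57,"y":4.44,"z":0,"ax":0,"ay":0,"az":0,"jaw":1},{"x":1.57,"y":4.44,"z":0,"ax":0,"ay":0,"az":0,"jaw":1},{"x":1.57,"y":4.44,"z":0,"ax":0,"ay":0,"az":0,"jaw":1},{"x":1.57,"y":4.44,"z":0,"ax":0,"ay":0,"az":0,"jaw":1},{"x":1.57,"y":4.44,"z":0,"ax":0,"ay":0,"az":0,"jaw":1},{"x":1.57,"y":4.44,"z":0,"ax":0,"ay":0,"az":0,"jaw":1},{"x":1.57,"y":4.44,"z":0,"ax":0,"ay":0,"az":0,"jaw":1},{"x":1.57,"y":4.44,"z":0,"ax":0,"ay":0,"az":0,"jaw":1},{"x":1.57,"y":4.44,"z":0,"ax":0,"ay":0,"az":0,"jaw":1},{"x":1.54,"y":4.42,"z":0,"ax":0,"ay":0,"az":0,"jaw":1}]' | grep -E "gap"
python3 -m creep '[{"x":0,"y":0,"z":0,"ax":0,"ay":-0.131,"az":0,"jaw":1},{"x":0,"y":0,"z":0,"ax":0,"ay":-0.131,"az":0,"jaw":1},{"x":0,"y":0,"z":0,"ax":0,"ay":-0.131,"az":0,"jaw":1},{"x":0,"y":0,"z":0,"ax":0,"ay":-0.131,"az":0,"jaw":1},{"x":0,"y":0,"z":0,"ax":0,"ay":-0.131,"az":0,"jaw":1},{"x":0,"y":0,"z":0,"ax":0,"ay":-0.131,"az":0,"jaw":1},{"x":0,"y":0,"z":0,"ax":0,"ay":0,"az":0,"jaw":1},{"x":0,"y":0,"z":0,"ax":0,"ay":0,"az":0,"jaw":1}]' | grep -E "gap"
python3 look.py 620 157 l6; python3 pl.py 620 157 -35 18 1.8 -14.7
```

```text
finger_gap: 36.9
finger_gap: 36.9
scene 458 mid [626.9 152.8 250.2] zrange [211.6 287.8]
side 335 mid [616.7 147.5 251.3] zrange [212.6 287.8]
t 46.8 tcp [629.3 149.4 240.3] x [-0.57  0.41 -0.71] y [0.58 0.81 0.  ] z [ 0.57 -0.41 -0.71]
F [ 0.3  0.7 -1.6] gap 36.7 ff 80.9 q [-0.92  0.08  0.23  1.9   0.85  1.1  -0.12]
[629.6 150.3 151.9]
shift cm [6.27 0.07 6.23]
turn [-0.008 -0.001 -0.01 ] | 0.01
```

```bash
python3 -m creep '[{"x":1.5,"y":0.25,"z":1.5,"ax":0,"ay":0,"az":0,"jaw":1},{"x":1.5,"y":0,"z":1.5,"ax":0,"ay":0,"az":0,"jaw":1},{"x":0,"y":0,"z":0,"ax":0,"ay":0,"az":0,"jaw":1},{"x":1.1,"y":0,"z":1.1,"ax":0,"ay":0,"az":0,"jaw":1},{"x":1.1,"y":0,"z":1.1,"ax":0,"ay":0,"az":0,"jaw":1},{"x":1.1,"y":0,"z":1,"ax":0,"ay":0,"az":0,"jaw":1},{"x":0,"y":0,"z":0,"ax":0,"ay":0,"az":0,"jaw":1}]' | grep -E "gap|contact"
python3 -m creep '[{"x":0.5,"y":0,"z":0.5,"ax":0,"ay":0,"az":0,"jaw":1},{"x":0.5,"y":0,"z":0.5,"ax":0,"ay":0,"az":0,"jaw":1},{"x":0.2,"y":0,"z":0.2,"ax":0,"ay":0,"az":0,"jaw":1},{"x":0,"y":0,"z":0,"ax":0,"ay":0,"az":0,"jaw":1}]' | grep -E "pos|gap|contact"; python3 -m creep '[{"x":0.1,"y":0,"z":0.1,"ax":0,"ay":0,"az":0,"jaw":1},{"x":0,"y":0,"z":0,"ax":0,"ay":0,"az":0,"jaw":1}]' | grep -E "pos|gap|contact";  python3 look.py 620 157 l6
```

```text
contact_force: [-0.2, 0.6, -2.6]
finger_gap: 36.5
eef_pos: [628.7, 153.3, 133.2]
contact_force: [0.2, 0.0, -2.5]
finger_gap: 37.2
eef_pos: [629.1, 153.6, 132.6]
contact_force: [0.2, 0.9, -1.9]
finger_gap: 36.7
scene 391 mid [626.9 155.4 145. ] zrange [106.9 183. ]
side 298 mid [616.8 153.1 143. ] zrange [106.2 179.8]
```

```bash
python3 -m creep '[{"x":0.1,"y":0,"z":0.1,"ax":0,"ay":0,"az":0,"jaw":1},{"x":0.1,"y":0,"z":0.1,"ax":0,"ay":0,"az":0,"jaw":1},{"x":0,"y":0,"z":0,"ax":0,"ay":0,"az":0,"jaw":1}]' | grep -E "pos|contact"; python3 -m creep '[{"x":0.1,"y":0,"z":0.1,"ax":0,"ay":0,"az":0,"jaw":1},{"x":0,"y":0,"z":0,"ax":0,"ay":0,"az":0,"jaw":1}]' | grep -E "pos|contact"
```

```text
eef_pos: [629.7, 153.6, 132.4]
contact_force: [-7.3, 0.5, 11.3]
eef_pos: [629.8, 153.5, 131.5]
contact_force: [-8.5, 0.8, 13.2]
```

```bash
python3 -m creep '[{"x":-0.1,"y":0,"z":-0.1,"ax":0,"ay":0,"az":0,"jaw":0.5},{"x":0,"y":0,"z":0,"ax":0,"ay":0,"az":0,"jaw":0.3},{"x":0,"y":0,"z":0,"ax":0,"ay":0,"az":0,"jaw":0.3},{"x":0,"y":0,"z":0,"ax":0,"ay":0,"az":0,"jaw":0.3},{"x":0,"y":0,"z":-1.5,"ax":0,"ay":0,"az":0,"jaw":0.3},{"x":0,"y":0,"z":-3,"ax":0,"ay":0,"az":0,"jaw":0.3},{"x":0,"y":0,"z":-4,"ax":0,"ay":0,"az":0,"jaw":0.3},{"x":0,"y":0,"z":-4,"ax":0,"ay":0,"az":0,"jaw":0},{"x":0,"y":0,"z":-2,"ax":0,"ay":0,"az":0,"jaw":0},{"x":0,"y":0,"z":0,"ax":0,"ay":0,"az":0,"jaw":0}]' | grep -E "pos|gap|contact"; python3 look.py 620 157 l7
python3 - <<'E'
from h import *
X=np.load('scene0.npy')
for n,b in dict(regulator=(420,200,450,247),oil=(447,186,478,233)).items():
    q=X[b[1]:b[3],b[0]:b[2]].reshape(-1,3); q=q[(q[:,2]>25)&(q[:,2]<200)]; print(n,np.percentile(q,[3,50,97],axis=0).round())
X=np.load('side0.npy')
for n,b in dict(regulator=(226,176,251,222),oil=(209,159,233,206)).items():
    q=X[b[1]:b[3],b[0]:b[2]].reshape(-1,3); q=q[(q[:,2]>25)&(q[:,2]<200)]; print(n,np.percentile(q,[3,50,97],axis=0).round())
E
```

```text
eef_pos: [545.2, 216.4, 234.0]
contact_force: [-0.0, -0.0, 0.1]
finger_gap: 85.4
scene 373 mid [628.4 155.8 145.1] zrange [106.8 182.2]
side 323 mid [616.9 152.6 142.1] zrange [104.5 179.1]
regulator [[340. 287.  28.]
 [370. 309.  76.]
 [387. 338. 136.]]
oil [[308. 334.  30.]
 [330. 399.  91.]
 [363. 425. 149.]]
regulator [[324. 285.  28.]
 [348. 301.  70.]
 [375. 392. 134.]]
oil [[288. 312.  29.]
 [315. 394.  73.]
 [363. 529. 148.]]
```

```bash
python3 -m creep '[{"x":0,"y":0,"z":-2,"ax":0,"ay":0.131,"az":0,"jaw":0},{"x":0,"y":0,"z":0,"ax":0,"ay":0.131,"az":0,"jaw":0},{"x":0,"y":0,"z":0,"ax":0,"ay":0.131,"az":0,"jaw":0},{"x":0,"y":0,"z":0,"ax":0,"ay":0.131,"az":0,"jaw":0},{"x":0,"y":0,"z":0,"ax":0,"ay":0.131,"az":0,"jaw":0},{"x":0,"y":0,"z":0,"ax":0,"ay":0.131,"az":0,"jaw":0},{"x":0,"y":0,"z":0,"ax":0,"ay":0,"az":-0.142,"jaw":0},{"x":0,"y":0,"z":0,"ax":0,"ay":0,"az":-0.142,"jaw":0},{"x":0,"y":0,"z":-4,"ax":0,"ay":0,"az":-0.142,"jaw":0},{"x":0,"y":0,"z":-4,"ax":0,"ay":0,"az":-0.142,"jaw":0},{"x":0,"y":0,"z":-2,"ax":0,"ay":0,"az":-0.142,"jaw":0},{"x":0,"y":0,"z":0,"ax":0,"ay":0,"az":0,"jaw":0}]' | grep pos; python3 -c "
from h import *
st(); go([580,345,345])"
```

```text
eef_pos: [536.2, 219.6, 347.8]
t 51.0 tcp [536.2 219.6 347.8] x [-1.   -0.09 -0.  ] y [-0.09  1.   -0.  ] z [ 0. -0. -1.]
F [-0.2  0.  -0.3] gap 85.4 ff 0.0 q [-0.72  0.14  0.32  1.41 -0.04  1.6   1.26]
shift cm [-5.46 12.1   0.29]
```

```bash
python3 -m creep '[{"x":-1.8,"y":4,"z":0,"ax":0,"ay":0,"az":0,"jaw":0},{"x":-1.8,"y":4,"z":0,"ax":0,"ay":0,"az":0,"jaw":0},{"x":-1.8,"y":4,"z":0,"ax":0,"ay":0,"az":0,"jaw":0},{"x":0,"y":0,"z":0,"ax":0,"ay":0,"az":0,"jaw":0},{"x":0,"y":0,"z":0,"ax":0,"ay":0,"az":0,"jaw":0}]' | grep pos
python3 - <<'E'
from h import *
img,X=cloud('wrist'); np.save('wg.npy',X); save('w7',img)
print([(r['bbox'],round(r['p'],2)) for r in recognise('lever_grip','wrist')],[(r['bbox'],round(r['p'],2)) for r in recognise('release','wrist')])
hsv=cv2.cvtColor(img,cv2.COLOR_RGB2HSV)
m=(X[...,2]>150)&(X[...,2]<275)&(X[...,0]>480)&(X[...,0]<590)&(X[...,1]>310)&(X[...,1]<390)
dark=m&(hsv[...,2]<70); lite=m&~dark
for n,k in (('dark',dark),('lite',lite)):
    q=X[k]; print(n,k.sum())
    for lo in range(150,275,15):
        s=q[(q[:,2]>=lo)&(q[:,2]<lo+15)]
        if len(s)>8: print(lo,len(s),np.percentile(s,[3,50,97],axis=0).round(1)[:,:2].tolist())
E
```

```text
eef_pos: [577.1, 345.2, 341.6]
[([319.5, 104.7, 369.2, 230.7], 0.72), ([1.1, 175.5, 284.4, 262.9], 0.38)] [([348.1, 118.8, 366.2, 202.8], 0.92), ([116.4, 74.0, 176.8, 132.1], 0.47)]
dark 2570
180 93 [[542.3, 343.4], [546.1, 354.5], [548.0, 366.3]]
195 351 [[533.3, 343.3], [539.0, 354.3], [544.7, 365.3]]
210 425 [[522.6, 342.4], [528.2, 353.8], [534.0, 364.5]]
225 722 [[490.5, 340.2], [515.2, 351.9], [522.9, 363.1]]
240 979 [[494.5, 340.3], [503.4, 350.9], [512.2, 361.5]]
lite 1031
150 223 [[555.8, 351.4], [568.0, 361.9], [582.0, 389.8]]
165 204 [[544.6, 350.1], [555.7, 358.6], [562.2, 375.3]]
180 108 [[533.2, 349.4], [548.7, 362.5], [551.9, 374.5]]
195 64 [[522.6, 370.1], [527.4, 371.7], [533.3, 373.7]]
210 53 [[509.8, 365.6], [519.7, 370.2], [522.1, 373.8]]
225 369 [[500.3, 340.3], [509.6, 368.5], [517.8, 373.2]]
240 10 [[506.3, 339.6], [506.8, 341.6], [509.3, 346.4]]
```

View pics/w7.png

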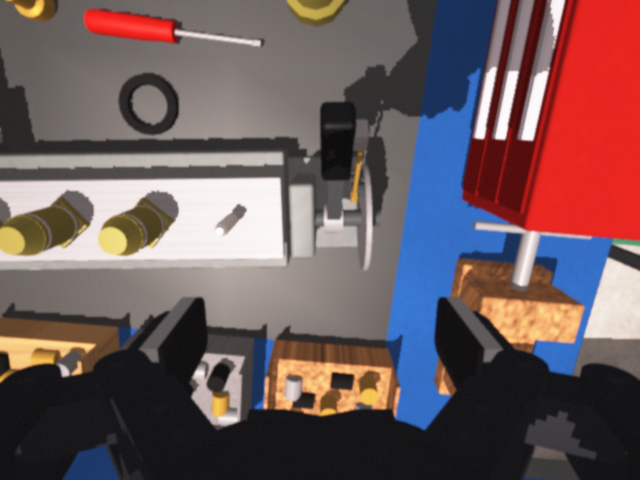

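The last view shows the black grip at (338,135), the button on its right at (362,128), and all three housings on the plate. I locate the button exactly.

Run:
```python
from h import *
X=np.load('wg.npy'); img=cv2.cvtColor(cv2.imread('pics/w7.png'),cv2.COLOR_BGR2RGB)
for v in range(104,205,8):
    print(v,[(tuple(img[v,u]),X[v,u].round(0).tolist()) for u in (338,358,362,366)])
q=X[205:235,325:345].reshape(-1,3); print('pivot?',np.nanmedian(q,0))
```

```text
104 [((np.uint8(24), np.uint8(22), np.uint8(24)), [492.0, 350.0, 238.0]), ((np.uint8(50), np.uint8(49), np.uint8(48)), [472.0, 383.0, 1.0]), ((np.uint8(50), np.uint8(48), np.uint8(47)), [472.0, 387.0, 3.0]), ((np.uint8(49), np.uint8(47), np.uint8(46)), [472.0, 393.0, 1.0])]
112 [((np.uint8(26), np.uint8(25), np.uint8(27)), [497.0, 351.0, 242.0]), ((np.uint8(50), np.uint8(48), np.uint8(47)), [482.0, 384.0, 1.0]), ((np.uint8(51), np.uint8(48), np.uint8(47)), [482.0, 389.0, 2.0]), ((np.uint8(52), np.uint8(49), np.uint8(49)), [481.0, 394.0, 2.0])]
120 [((np.uint8(26), np.uint8(25), np.uint8(28)), [502.0, 351.0, 246.0]), ((np.uint8(93), np.uint8(86), np.uint8(86)), [500.0, 366.0, 225.0]), ((np.uint8(93), np.uint8(87), np.uint8(87)), [500.0, 368.0, 226.0]), ((np.uint8(88), np.uint8(81), np.uint8(80)), [500.0, 371.0, 226.0])]
128 [((np.uint8(45), np.uint8(44), np.uint8(43)), [507.0, 351.0, 247.0]), ((np.uint8(104), np.uint8(95), np.uint8(97)), [506.0, 366.0, 231.0]), ((np.uint8(105), np.uint8(95), np.uint8(96)), [505.0, 369.0, 230.0]), ((np.uint8(104), np.uint8(94), np.uint8(96)), [505.0, 3
[... 1914 characters left out ...]
132.0]), ((np.uint8(154), np.uint8(141), np.uint8(142)), [555.0, 388.0, 138.0])]
192 [((np.uint8(91), np.uint8(89), np.uint8(90)), [561.0, 360.0, 168.0]), ((np.uint8(103), np.uint8(92), np.uint8(81)), [563.0, 380.0, 142.0]), ((np.uint8(96), np.uint8(94), np.uint8(96)), [562.0, 384.0, 142.0]), ((np.uint8(167), np.uint8(154), np.uint8(155)), [561.0, 388.0, 146.0])]
200 [((np.uint8(90), np.uint8(86), np.uint8(88)), [570.0, 361.0, 156.0]), ((np.uint8(105), np.uint8(89), np.uint8(79)), [582.0, 389.0, 68.0]), ((np.uint8(109), np.uint8(100), np.uint8(100)), [574.0, 388.0, 116.0]), ((np.uint8(164), np.uint8(151), np.uint8(150)), [568.0, 388.0, 151.0])]
pivot? [597.69774908 361.93136648 116.01384114]
```

```bash
python3 -m creep '[{"x":3.6,"y":0.7,"z":2,"ax":0,"ay":0,"az":0,"jaw":0},{"x":3.6,"y":0.8,"z":2,"ax":0,"ay":0,"az":0,"jaw":0},{"x":0,"y":0,"z":0,"ax":0,"ay":0,"az":0,"jaw":0},{"x":0,"y":0,"z":0,"ax":0,"ay":0,"az":0,"jaw":0}]' | grep pos; python3 -c "
from h import *
st(); go([504,353.5,206],tool([0,0,-1],[-.106,.994,0]))"
```

```text
eef_pos: [503.3, 352.9, 306.3]
t 52.0 tcp [503.3 352.9 306.3] x [-1.   -0.09  0.  ] y [-0.09  1.   -0.  ] z [-0. -0. -1.]
F [ 0.9  0.8 -0.1] gap 85.5 ff 0.0 q [-0.86  0.22  0.25  1.39 -0.05  1.54  1.05]
shift cm [-0.08  0.06 10.03]
turn [-0.    -0.001 -0.017] | 0.02
```

```bash
python3 -m creep '[{"x":0,"y":0.05,"z":4,"ax":0,"ay":0,"az":-0.017,"jaw":0},{"x":0,"y":0,"z":4,"ax":0,"ay":0,"az":0,"jaw":0},{"x":0,"y":0,"z":2,"ax":0,"ay":0,"az":0,"jaw":0},{"x":0,"y":0,"z":0,"ax":0,"ay":0,"az":0,"jaw":0},{"x":0,"y":0,"z":0,"ax":0,"ay":0,"az":0,"jaw":1},{"x":0,"y":0,"z":0,"ax":0,"ay":0,"az":0,"jaw":1},{"x":0,"y":0,"z":0,"ax":0,"ay":0,"az":0,"jaw":1},{"x":0,"y":0,"z":0,"ax":0,"ay":0,"az":0,"jaw":1},{"x":0,"y":0,"z":0,"ax":0,"ay":0,"az":0,"jaw":1},{"x":0,"y":0,"z":0,"ax":0,"ay":0,"az":0,"jaw":1},{"x":0,"y":0,"z":0,"ax":0,"ay":0,"az":0,"jaw":1},{"x":0,"y":0,"z":0,"ax":0,"ay":0,"az":0,"jaw":1}]' 50
```

```text
time_s: 53.2
eef_pos: [504.5, 349.7, 208.1]
orientation: [-0.001, -0.052, 0.999, -0.003]
contact_force: [-4.0, -10.5, 9.8]
finger_gap: 22.3
finger_force: 52.0
```

```bash
python3 -m creep '[{"x":0,"y":-0.25,"z":0,"ax":0,"ay":0,"az":0,"jaw":1},{"x":0.54,"y":0,"z":0.37,"ax":0,"ay":0,"az":0,"jaw":1},{"x":0.54,"y":0,"z":0.37,"ax":0,"ay":0,"az":0,"jaw":1},{"x":0.5,"y":0,"z":0.42,"ax":0,"ay":0,"az":0,"jaw":1},{"x":0.5,"y":0,"z":0.42,"ax":0,"ay":0,"az":0,"jaw":1},{"x":0,"y":0,"z":0,"ax":0,"ay":0,"az":0,"jaw":1}]' 60
cat > lev.py <<'E'
from h import *
st()
for n in ['scene','side']:
    im,X=cloud(n); hsv=cv2.cvtColor(im,cv2.COLOR_RGB2HSV)
    m=(hsv[...,1]<60)&(hsv[...,2]>120)&(X[...,0]>585)&(X[...,0]<650)&(X[...,1]>180)&(X[...,1]<230)&(X[...,2]>60)&(X[...,2]<125)
    print(n,'plate z',np.median(X[m][:,2]).round(1))
E
python3 lev.py
```

```text
time_s: 53.8
eef_pos: [485.1, 347.9, 193.0]
orientation: [0.001, -0.053, 0.999, -0.001]
contact_force: [-2.0, -5.4, 7.5]
finger_gap: 22.3
finger_force: 60.3
t 53.8 tcp [485.1 347.9 193. ] x [-0.99 -0.11 -0.  ] y [-0.11  0.99 -0.  ] z [ 0. -0. -1.]
F [-2.  -5.4  7.5] gap 22.3 ff 60.3 q [-0.87  0.21  0.24  1.62 -0.05  1.31  1.05]
scene plate z 98.5
side plate z 97.0
```

```bash
python3 -m creep '[{"x":0.46,"y":0,"z":0.46,"ax":0,"ay":0,"az":0,"jaw":1},{"x":0.46,"y":0,"z":0.46,"ax":0,"ay":0,"az":0,"jaw":1},{"x":0.42,"y":0,"z":0.5,"ax":0,"ay":0,"az":0,"jaw":1},{"x":0.42,"y":0,"z":0.5,"ax":0,"ay":0,"az":0,"jaw":1},{"x":0.38,"y":0,"z":0.53,"ax":0,"ay":0,"az":0,"jaw":1},{"x":0.38,"y":0,"z":0.53,"ax":0,"ay":0,"az":0,"jaw":1},{"x":0.33,"y":0,"z":0.56,"ax":0,"ay":0,"az":0,"jaw":1},{"x":0.33,"y":0,"z":0.56,"ax":0,"ay":0,"az":0,"jaw":1},{"x":0,"y":0,"z":0,"ax":0,"ay":0,"az":0,"jaw":1}]'; python3 lev.py
```

```text
time_s: 54.8
eef_pos: [450.9, 344.3, 150.3]
orientation: [-0.001, -0.053, 0.999, -0.002]
contact_force: [-6.1, -7.7, 5.8]
finger_gap: 22.3
finger_force: 61.2
t 54.8 tcp [450.9 344.3 150.3] x [-0.99 -0.11  0.  ] y [-0.11  0.99 -0.  ] z [-0. -0. -1.]
F [-6.1 -7.7  5.8] gap 22.3 ff 61.2 q [-0.9   0.18  0.22  1.74 -0.04  1.22  1.01]
scene plate z 89.0
side plate z 87.6
```

```bash
python3 -m creep '[{"x":0.28,"y":0,"z":0.59,"ax":0,"ay":0,"az":0,"jaw":1},{"x":0.28,"y":0,"z":0.59,"ax":0,"ay":0,"az":0,"jaw":1},{"x":0.23,"y":0,"z":0.61,"ax":0,"ay":0,"az":0,"jaw":1},{"x":0.23,"y":0,"z":0.61,"ax":0,"ay":0,"az":0,"jaw":1},{"x":0.17,"y":0,"z":0.63,"ax":0,"ay":0,"az":0,"jaw":1},{"x":0.17,"y":0,"z":0.63,"ax":0,"ay":0,"az":0,"jaw":1},{"x":0.1,"y":0,"z":0.5,"ax":0,"ay":0,"az":0,"jaw":1},{"x":0.1,"y":0,"z":0.5,"ax":0,"ay":0,"az":0,"jaw":1},{"x":0,"y":0,"z":0,"ax":0,"ay":0,"az":0,"jaw":1}]'; python3 lev.py
```

```text
time_s: 55.8
eef_pos: [433.0, 342.4, 102.1]
orientation: [-0.004, -0.054, 0.999, -0.003]
contact_force: [-7.9, -6.1, 1.8]
finger_gap: 22.3
finger_force: 62.1
t 55.8 tcp [433.  342.4 102.1] x [-0.99 -0.11  0.01] y [-0.11  0.99 -0.  ] z [-0.01 -0.01 -1.  ]
F [-7.9 -6.1  1.8] gap 22.3 ff 62.1 q [-0.91  0.2   0.21  1.83 -0.05  1.13  1.  ]
scene plate z 80.1
side plate z 78.3
```

```bash
for i in 1; do python3 -m creep '[{"x":0,"y":0,"z":0.2,"ax":0,"ay":0,"az":0,"jaw":1},{"x":0,"y":0,"z":0.2,"ax":0,"ay":0,"az":0,"jaw":1},{"x":0,"y":0,"z":0,"ax":0,"ay":0,"az":0,"jaw":1}]' | grep -E "pos|contact"; python3 -m creep '[{"x":0,"y":0,"z":0.2,"ax":0,"ay":0,"az":0,"jaw":1},{"x":0,"y":0,"z":0.2,"ax":0,"ay":0,"az":0,"jaw":1},{"x":0,"y":0,"z":0,"ax":0,"ay":0,"az":0,"jaw":1}]' | grep -E "pos|contact"; done; python3 lev.py
```

```text
eef_pos: [432.6, 342.4, 100.0]
contact_force: [-12.1, -8.7, 14.4]
eef_pos: [432.6, 342.5, 99.8]
contact_force: [-19.6, -14.5, 34.2]
t 56.5 tcp [432.6 342.5  99.8] x [-0.99 -0.11  0.01] y [-0.11  0.99 -0.  ] z [-0.01 -0.   -1.  ]
F [-19.6 -14.5  34.2] gap 22.3 ff 66.2 q [-0.9   0.2   0.21  1.83 -0.05  1.13  1.  ]
scene plate z 79.6
side plate z 78.5
```

```bash
python3 -m creep '[{"x":0,"y":0,"z":-0.3,"ax":0,"ay":0,"az":0,"jaw":1},{"x":0,"y":0,"z":-0.1,"ax":0,"ay":0,"az":0,"jaw":1},{"x":0,"y":0,"z":0,"ax":0,"ay":0,"az":0,"jaw":0},{"x":0,"y":0,"z":0,"ax":0,"ay":0,"az":0,"jaw":0},{"x":0,"y":0,"z":0,"ax":0,"ay":0,"az":0,"jaw":0},{"x":0,"y":0,"z":0,"ax":0,"ay":0,"az":0,"jaw":0},{"x":0,"y":0,"z":-2,"ax":0,"ay":0,"az":0,"jaw":0},{"x":0,"y":0,"z":-4.5,"ax":0,"ay":0,"az":0,"jaw":0},{"x":0,"y":0,"z":-4.5,"ax":0,"ay":0,"az":0,"jaw":0},{"x":0,"y":0,"z":-4.5,"ax":0,"ay":0,"az":0,"jaw":0},{"x":0,"y":0,"z":-3,"ax":0,"ay":0,"az":0,"jaw":0},{"x":0,"y":0,"z":0,"ax":0,"ay":0,"az":0,"jaw":0}]'; python3 lev.py; python3 look.py 628.5 68 l8; python3 hs.py side
python3 - <<'E'
from h import *
im,X=cloud('scene'); hsv=cv2.cvtColor(im,cv2.COLOR_RGB2HSV)
o=(hsv[...,0]>18)&(hsv[...,0]<36)&(hsv[...,1]>90)
for p in [(638,-21),(628.5,68),(620,157)]:
    m=o&(abs(X[...,0]-p[0])<35)&(abs(X[...,1]-p[1])<35)&(X[...,2]>70); q=X[m]; print(len(q),np.percentile(q,[2,98],axis=0).round(0).tolist())
m=(hsv[...,2]<70)&(X[...,0]>400)&(X[...,0]<540)&(X[...,1]>320)&(X[...,1]<380)&(X[...,2]>60)&(X[...,2]<250); q=X[m]; print('grip',len(q),np.percentile(q,[3,50,97],axis=0).round(0).tolist())
q=X.reshape(-1,3); k=(q[:,2]>50)&(q[:,2]<72)&(q[:,0]>440)&(q[:,0]<500)&(q[:,1]>-110)&(q[:,1]<20); print('leg',k.sum(),cv2.minAreaRect(q[k][:,:2].astype(np.float32)))
E
```

```text
time_s: 57.8
eef_pos: [438.8, 346.2, 289.2]
orientation: [0.003, -0.053, 0.999, 0.003]
contact_force: [0.2, 0.8, -0.2]
finger_gap: 85.1
finger_force: 0.0
t 57.8 tcp [438.8 346.2 289.2] x [-0.99 -0.11 -0.01] y [-0.11  0.99  0.01] z [ 0.01  0.01 -1.  ]
F [ 0.2  0.8 -0.2] gap 85.1 ff 0.0 q [-0.92  0.09  0.22  1.57 -0.02  1.48  0.98]
scene plate z 79.7
side plate z 78.5
scene 308 mid [634.4  66.3 130. ] zrange [100.9 158.7]
side 278 mid [625.4  62.4 128.9] zrange [101.  156.4]
t 58.0 tcp [435.9 344.3 282.1] x [-0.99 -0.11  0.  ] y [-0.11  0.99 -0.  ] z [-0. -0. -1.]
F [-0.6 -0.3  0.8] gap 85.0 ff 0.0 q [-0.92  0.09  0.22  1.58 -0.02  1.48  0.98]
369 [[632.0, -43.0, 85.0], [663.0, -3.0, 158.0]]
373 [[620.0, 47.0, 84.0], [651.0, 85.0, 159.0]]
375 [[612.0, 138.0, 84.0], [643.0, 173.0, 159.0]]
grip 265 [[436.0, 329.0, 113.0], [471.0, 338.0, 130.0], [503.0, 353.0, 138.0]]
leg 61 ((475.9977111816406, -77.56322479248047), (46.29487991333008, 10.33359432220459), 5.568580150604248)
```

```bash
python3 -c "from plant import *; print(job_done())"
```

```text
the job is handed in; nothing more can be done
None
```

The job is handed in. The prop leg is out at its stop and all three housings I found are mouth down and flat on the plate, over pegs 0, 1 and 2. The lever is fully down and let go, with the plate sunk 25 mm.

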